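# Load kit cartons on edge into the transport rack and pin the bar

### The job

Make the transport rack ready to travel: stand every kit carton that lies on the bench upright on its short thin edge, one in each bay of the rack (any bay), then swing the restraining bar fully shut across the front of the cartons and move the drop pin from its parking hole into the fork hole, down through the bar's lug until its collar sits on the fork. Leave everything else on the bench where it is.

Things in the scene. Friction and masses are not known exactly. Their poses are not given: they have to be found in the camera images.
- carton_a: kit carton: closed flat brown cardboard box, 60 mm wide (its x) by 110 mm long (its y) by 28 mm thick (its z), 0.14 to 0.28 kg, with a tape strip and a small white label. Origin at the centre of the box. Starts lying flat on the bench (z up, centre 14 mm above the bench). Not every carton is present in every run. All cartons are alike and either end may be up.
- carton_b: kit carton: closed flat brown cardboard box, 60 mm wide (its x) by 110 mm long (its y) by 28 mm thick (its z), 0.14 to 0.28 kg, with a tape strip and a small white label. Origin at the centre of the box. Starts lying flat on the bench (z up, centre 14 mm above the bench). Not every carton is present in every run. All cartons are alike and either end may be up.
- carton_c: kit carton: closed flat brown cardboard box, 60 mm wide (its x) by 110 mm long (its y) by 28 mm thick (its z), 0.14 to 0.28 kg, with a tape strip and a small white label. Origin at the centre of the box. Starts lying flat on the bench (z up, centre 14 mm above the bench). Not every carton is present in every run. All cartons are alike and either end may be up.
- carton_d: kit carton: closed flat brown cardboard box, 60 mm wide (its x) by 110 mm long (its y) by 28 mm thick (its z), 0.14 to 0.28 kg, with a tape strip and a small white label. Origin at the centre of the box. Starts lying flat on the bench (z up, centre 14 mm above the bench). Not every carton is present in every run. All cartons are alike and either end may be up.
- rack: grey, smooth sheet-steel rack screwed to the bench: four bays in a row. Origin at bench level in the middle of the row and of the bays' depth; x to the back (away from the bar), y along the row (to the robot's left), z up. Floor 6 mm above the bench; dividers and walls (3 mm sheet) rise to 62 mm above the bench. Fork bracket at the front right corner, hinge post of the bar at the front left.
- bay1 (a point): centre of the floor of bay 1 (bay 1 is leftmost), at rack x 0, y +66, z 6 mm; axes as the rack's. The bay is 41 mm wide (y) and 78 mm deep (x): walls 56 mm high all round, open on top.
- bay2 (a point): centre of the floor of bay 2 (bay 1 is leftmost), at rack x 0, y +22, z 6 mm; axes as the rack's. The bay is 41 mm wide (y) and 78 mm deep (x): walls 56 mm high all round, open on top.
- bay3 (a point): centre of the floor of bay 3 (bay 1 is leftmost), at rack x 0, y -22, z 6 mm; axes as the rack's. The bay is 41 mm wide (y) and 78 mm deep (x): walls 56 mm high all round, open on top.
- bay4 (a point): centre of the floor of bay 4 (bay 1 is leftmost), at rack x 0, y -66, z 6 mm; axes as the rack's. The bay is 41 mm wide (y) and 78 mm deep (x): walls 56 mm high all round, open on top.
- bar (a joint): swing angle of the restraining bar, rad: 0 = shut across the robot's side of the bays, above their walls, against its stop; grows as the free end swings out towards the robot; limit 1.6. It turns about the vertical line through bar_hinge, at its left end, and stays where it is left (friction about 0.08 N m).
- bar_hinge (a point): point on the bar's vertical hinge line, 77 mm above the bench (rack x -56, y +106 mm).
- bar_knob (a point): top of the round black upright knob on the bar: 16 mm in diameter, 35 mm tall, top 121 mm and the bar's top edge 86 mm above the bench; 213 mm from the hinge line (at rack x -56, y -107 mm when shut). The flat lug at the bar's tip, 6 mm thick with a 14 mm hole, is 33 mm farther out and enters the fork's gap from the front.
- fork_hole (a point): centre of the fork bracket's 13 mm pin hole at the top face of its upper plate, 89 mm above the bench (rack x -56, y -140 mm), z up. Below are a 12 mm gap for the bar's lug and the lower plate with the same hole (plates 6 mm thick, underside of the lower one 65 mm above the bench). The lug's hole is in line with it when the bar is shut.
- pin: headed steel drop pin, 90 g: shank 10 mm thick, 42 mm long, pointed foot; head = collar 24 mm across, 6 mm high, and on it a black round grip 18 mm across, 26 mm high. Origin on the axis at the collar's underside, z up to the grip. Starts upright in its parking hole in the fork bracket, collar on the upper plate, 34 mm right of fork_hole (rack y -174 mm). Seated, its origin is at fork_hole.
- valve_ring: bystander: flat steel valve ring, 72 mm across, 10 mm high, lying on the bench; leave it where it is
- liner: bystander: upright open steel cylinder liner, 84 mm across its collar, 78 mm high; leave it where it is
- spanner: bystander: steel spanner, 170 mm long, lying flat; leave it where it is
- tape_roll: bystander: roll of brown packing tape, 100 mm across, 45 mm high; leave it where it is
There are look-alikes about, which are no part of the job. What is shaped like the carton_d but green is not meant. What is shaped like the carton_b but yellow is not meant.

How it is judged:
On the way, in this order (a step that is already met when the one before it is completed fails the run):
1. every carton stands on its short thin edge on the floor of a bay (angle between the y axis of each of carton_a, carton_b, carton_c, carton_d and the z axis of rack, either way round below 0.12 rad and x of carton_a in the frame of rack between -0.018 and 0.018 m and y of carton_a in the frame of rack between -0.088 and 0.088 m and z of carton_a in the frame of rack between 0.055 and 0.068 m and x of carton_b in the frame of rack between -0.018 and 0.018 m and y of carton_b in the frame of rack between -0.088 and 0.088 m and z of carton_b in the frame of rack between 0.055 and 0.068 m and x of carton_c in the frame of rack between -0.018 and 0.018 m and y of carton_c in the frame of rack between -0.088 and 0.088 m and z of carton_c in the frame of rack between 0.055 and 0.068 m and x of carton_d in the frame of rack between -0.018 and 0.018 m and y of carton_d in the frame of rack between -0.088 and 0.088 m and z of carton_d in the frame of rack between 0.055 and 0.068 m and contact force between the fingers and carton_a below 0.3 N and contact force between the fingers and carton_b below 0.3 N and contact force between the fingers and carton_c below 0.3 N and contact force between the fingers and carton_d below 0.3 N), for 0.3 s.
2. with the cartons in, the bar is swung shut (value of joint bar below 0.03 rad and angle between the y axis of each of carton_a, carton_b, carton_c, carton_d and the z axis of rack, either way round below 0.12 rad and x of carton_a in the frame of rack between -0.018 and 0.018 m and y of carton_a in the frame of rack between -0.088 and 0.088 m and z of carton_a in the frame of rack between 0.055 and 0.068 m and x of carton_b in the frame of rack between -0.018 and 0.018 m and y of carton_b in the frame of rack between -0.088 and 0.088 m and z of carton_b in the frame of rack between 0.055 and 0.068 m and x of carton_c in the frame of rack between -0.018 and 0.018 m and y of carton_c in the frame of rack between -0.088 and 0.088 m and z of carton_c in the frame of rack between 0.055 and 0.068 m and x of carton_d in the frame of rack between -0.018 and 0.018 m and y of carton_d in the frame of rack between -0.088 and 0.088 m and z of carton_d in the frame of rack between 0.055 and 0.068 m), for 0.2 s.
3. the pin is down through fork and lug (horizontal distance between pin and fork_hole below 0.004 m and z of pin in the frame of fork_hole between -0.004 and 0.004 m and angle between pin's own z axis and vertical below 0.1 rad and value of joint bar below 0.03 rad), for 0.2 s.
At the end, for the whole second after the job is handed in: every carton present stands on its short thin edge on a bay floor (upright within 0.12 rad, within 18 mm of the bay's mid-depth), the bar is shut (below 0.03 rad), the pin is upright in the fork hole, collar within 4 mm of the fork plate, and all is released and at rest (all of step 3 and angle between the y axis of each of carton_a, carton_b, carton_c, carton_d and the z axis of rack, either way round below 0.12 rad and x of carton_a in the frame of rack between -0.018 and 0.018 m and y of carton_a in the frame of rack between -0.088 and 0.088 m and z of carton_a in the frame of rack between 0.055 and 0.068 m and x of carton_b in the frame of rack between -0.018 and 0.018 m and y of carton_b in the frame of rack between -0.088 and 0.088 m and z of carton_b in the frame of rack between 0.055 and 0.068 m and x of carton_c in the frame of rack between -0.018 and 0.018 m and y of carton_c in the frame of rack between -0.088 and 0.088 m and z of carton_c in the frame of rack between 0.055 and 0.068 m and x of carton_d in the frame of rack between -0.018 and 0.018 m and y of carton_d in the frame of rack between -0.088 and 0.088 m and z of carton_d in the frame of rack between 0.055 and 0.068 m and linear speed of each of carton_a, carton_b, carton_c, carton_d, pin below 0.02 m/s); the robot touches nothing.
It fails at once if a bystander is shoved more than 60 mm or knocked over (distance of any of valve_ring, liner, spanner, tape_roll from where it was at the start of the episode above 0.06 m or angle between any of valve_ring, liner, spanner, tape_roll's own z axis and vertical above 0.6 rad).
Of carton_a, carton_b, carton_c, carton_d only 3 to 4 are there at a start; the rules pass over those that are not, and their reading is None.
At some moment in a run one of carton_a, carton_b, carton_c, carton_d may be knocked a few centimetres aside while the robot is not near it.
It also fails if it takes over 210 s, if anything falls off the work surface, if the arm or the gripper's body presses on something with over 40 N, if the wrist force passes 120 N, or if a joint passes its speed limit or range.

### The arm

A 7-joint arm with a two-finger parallel gripper is mounted at the origin on the work surface. World frame = base frame: x ahead of the robot, y to its left, z up, the work surface at z = 0. Lengths are in m, angles in rad, forces in N, time in s.
With the tool pointing down it reaches from about 0.4 to 0.85 m from the base axis. Payload 10.4 kg.
Tool frame: the origin (TCP) lies at the very end of the fingers, on their centre line; the grasp point (between the pads) lies 19 mm behind it (manip.grip_point_offset is the distance from the TCP to the grasp point, in m); z points along the fingers, y is the line along which they close (so a half turn about z gives the same grasp; the last joint's range is limited). The gripper opens to 85 mm and grips with 20 to 120 N. Pads are 22 mm wide; open, the fingers measure 114 mm over their backs; the gripper's body (76 mm by 85 mm) begins 54 mm behind the grasp point. The pads swing forward as they close: fully open they stand 13 mm farther back than shut.
Start: joints at [1.274, 0.332, -0.065, 1.46, 0.022, 1.35, -0.088], TCP at [0.169, -0.602, 0.231] pointing down, gripper open.
Joint ranges: [-2.6, 2.6], [-0.5, 2.12], [-1.47, 1.34], [0.16, 2.42], [-1.27, 4.41], [0.06, 2.06], [-2.6, 2.6]. Speed limits (rad/s): [2.22, 2.22, 2.79, 2.79, 3.14, 3.14, 3.14].

### API

Orientations are given as a unit quaternion [x, y, z, w].
In Python, from workcell import manip gives the robot as it stands. The module is installed in compiled form; this text tells all that it offers.
- The arm moves only by the tool step_arm, never from a script. Its argument "moves" is a list of rows, each a list of 7 numbers: the closure, from 0 (fully open) to 1 (shut), then the shift along the world's x, y, z in mm, then the turn, a rotation vector about the world's x, y, z in rad. In form: [[grip, tx, ty, tz, ax, ay, az], ...]. A call has 1 to 10 rows; each row is the pose to reach, as a shift and turn from the pose commanded when the call began; what a row does not reach only later rows make up. A row lasts 1/10 s, in which the tool goes at most 50 mm and 8.59 degrees, less where a joint would pass 70% of its speed; a pose out of reach is approached as far as the arm can. A call with a gripper value outside its range is refused whole. The fingers move at their own pace and stop on an object; "grip_force" is the grip in N (left out, the last holds). Time passes only in rows, so rows that repeat a pose let the fingers close. It gives the time, the measured TCP pose, the force, the opening and the grip force at its end, in the units of the state.
- manip.get_obs(): the state, without advancing time (a new reading comes with each control period).
- manip.camera(name): name is "scene" or "top" or "wrist"; returns a dict with "image" (400x640x3 uint8, blue, green, red), "K" (3x3 intrinsics, pixels), "rvec" (rotation vector, rad) and "tvec" (3), from world to camera coordinates, as OpenCV has them; the wrist camera has in their place "mount" (4x4, takes a point from camera to tool coordinates, whose origin is the TCP and whose axes are the flange's). Camera axes: x right, y down, z forward; pixel columns grow to the right and rows downward; lengths in m; the calibration is good to about 2 mm. The wrist camera is an equidistant fisheye: a pixel r from the principal point sees the ray r / f radians off the axis. A picture is of the moment at which its call begins: read the wrist's pose just before it. There is no depth.
- manip.hand_in(): hands the job in; it is judged then, once.
The state is a dict: "clock": time; "joint_pos": joint angles; "joint_velocities": joint speeds; "tau": joint torques, N m; "position": TCP position; "ee_rot": TCP orientation; "ft_force": force on the tool from outside, world axes, zero at the start; "torque": the same for the moment, N m; "grip_width": opening from 0.0 (shut) to 1.0 (fully open); "grasp_force": force on a finger pad.
Only numpy, scipy, OpenCV 4.12 (cv2) and the standard library are available. Lean on these libraries where they do the work, as an engineer would, in place of code of your own. Each camera call takes 0.05 s, during which the arm holds its last target. There are 200 camera calls.

## Working session

There is one attempt and no reset: what is moved stays moved. The work goes in short steps, Python scripts to look and compute and a tool call to move; the robot and the scene stay as the last step left them, time stands still between calls to the robot, and variables do not carry over. Pictures are saved under pics/ and viewed, at most 16 in all, crops included, and the job is handed in when it is done.

Besides the shell and the picture viewer there is one more tool, called after "Request:" in YAML: its name, and indented under it one key for each argument. step_arm: Moves the arm, as the interface text tells. Its arguments: {"type":"object","properties":{"moves":{"type":"array","items":{"type":"array","items":{"type":"number"}}},"grip_force":{"type":"number"}},"required":["moves"]}

```bash
mkdir -p pics
cat > h.py <<'E'
import numpy as np, cv2
from scipy.spatial.transform import Rotation as R
from workcell import manip
def st():
    o=manip.get_obs(); print({k:np.round(o[k],3).tolist() for k in("clock","position","ee_rot","joint_pos","ft_force","grip_width","grasp_force")}); return o
def cam(n,f=None):
    c=manip.camera(n)
    if f: cv2.imwrite("pics/"+f,c["image"])
    return c
def px2w(c,uv,z):
    K=c["K"];Rm=cv2.Rodrigues(np.array(c["rvec"],float))[0];t=np.array(c["tvec"],float).ravel()
    uv=np.atleast_2d(uv).astype(float)
    d=(np.linalg.inv(K)@np.c_[uv,np.ones(len(uv))].T).T@Rm
    o=-Rm.T@t
    return o+d*((z-o[2])/d[:,2])[:,None]
def w2px(c,P):
    return cv2.projectPoints(np.atleast_2d(P).astype(float),np.array(c["rvec"],float),np.array(c["tvec"],float),np.array(c["K"],float),None)[0].reshape(-1,2)
E
python3 - <<'E'
from h import *
st(); print(manip.grip_point_offset)
for n in("scene","top"):
    c=cam(n,n+"0.png"); print(n,c["K"].tolist(),c["rvec"],c["tvec"])
E
```

```text
{'clock': 0.0, 'position': [0.169, -0.601, 0.231], 'ee_rot': [0.991, 0.136, -0.0, -0.001], 'joint_pos': [1.274, 0.333, -0.065, 1.461, 0.022, 1.35, -0.089], 'ft_force': [0.612, 0.854, 0.128], 'grip_width': 1.0, 'grasp_force': 0.0}
0.0187
scene [[464.21945339476764, 0.0, 318.74350994974054], [0.0, 464.21945339476764, 200.19986997038802], [0.0, 0.0, 1.0]] [ 1.7760573   1.92127633 -0.6339098 ] [ 0.01463033 -0.36963917  1.52325408]
top [[404.5820788635089, 0.0, 322.5315682661913], [0.0, 404.5820788635089, 198.1008773265603], [0.0, 0.0, 1.0]] [ 2.18763277 -2.1395109   0.15245549] [-0.01053074  0.54415409  0.94845732]
```

View pics/top0.png

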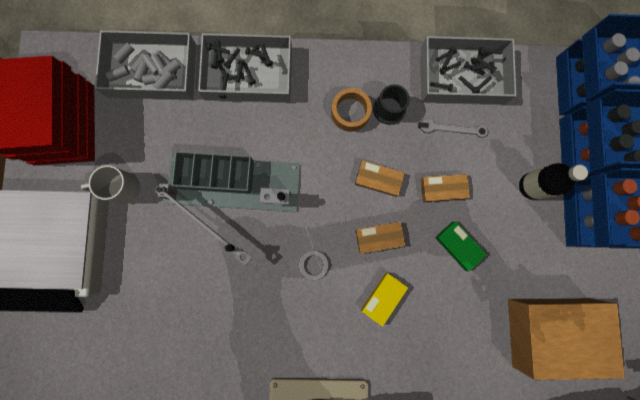

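View pics/scene0.png

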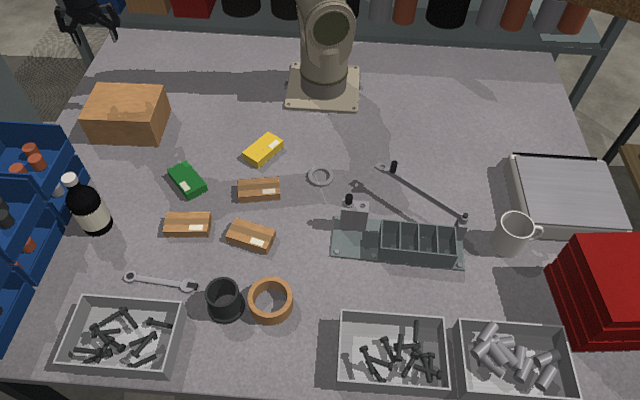

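The top view shows three brown cartons, at (380,178), (446,187) and (381,237). The look-alikes are green at (462,246) and yellow at (385,299), so they are excluded. The large box at (566,338) is the wrong size. The rack is at (212,172) and the pin at (281,196). The bar is open, with its knob at (230,248). I'll confirm with an enlarged crop.

Run:
```python
from h import *
im=cv2.imread("pics/top0.png")
a=cv2.resize(im[150:275,345:495],None,fx=4,fy=4,interpolation=cv2.INTER_CUBIC)
cv2.imwrite("pics/cr1.png",a)
b=cv2.resize(im[140:275,150:310],None,fx=4.4,fy=4.4,interpolation=cv2.INTER_CUBIC)
cv2.imwrite("pics/cr2.png",b)
c=cam("top")
hsv=cv2.cvtColor(im,cv2.COLOR_BGR2HSV)
m=cv2.inRange(hsv,(5,90,60),(22,255,255));m[:150]=0;m[275:]=0
n,l,s,ce=cv2.connectedComponentsWithStats(m)
for i in range(1,n):
    if s[i,4]>200:
        cs,_=cv2.findContours((l==i).astype(np.uint8),0,2)
        r=cv2.minAreaRect(cs[0]);print(s[i],ce[i],r)
        print(np.round(px2w(c,cv2.boxPoints(r),0.028),3).tolist())
```

```text
[ 355  160   50   36 1036] [380.19305019 179.17760618] ((379.4339294433594, 177.9811248779297), (45.3289794921875, 25.27433967590332), 15.945395469665527)
[[0.582, -0.076, 0.028], [0.643, -0.092, 0.028], [0.615, -0.2, 0.028], [0.554, -0.183, 0.028]]
[ 421  174   49   28 1073] [445.86020503 188.30661696] ((444.8984680175781, 187.5786895751953), (25.22145652770996, 47.45053482055664), 85.91438293457031)
[[0.604, -0.239, 0.028], [0.615, -0.357, 0.028], [0.553, -0.36, 0.028], [0.541, -0.243, 0.028]]
[613 180  24  14 259] [625.0965251  186.81853282] ((624.5, 186.5), (13.0, 23.0), 90.0)
[[0.607, -0.72, 0.028], [0.609, -0.778, 0.028], [0.576, -0.776, 0.028], [0.575, -0.718, 0.028]]
[615 196  25  29 398] [629.54773869 212.48994975] ((627.0, 210.0), (28.0, 24.0), 90.0)
[[0.567, -0.722, 0.028], [0.569, -0.783, 0.028], [0.499, -0.777, 0.028], [0.498, -0.718, 0.028]]
[ 356  222   49   32 1068] [380.99625468 237.86797753] ((379.9933166503906, 237.29534912109375), (25.14094352722168, 46.45861053466797), 79.99201965332031)
[[0.471, -0.079, 0.028], [0.494, -0.19, 0.028], [0.434, -0.2, 0.028], [0.412, -0.09, 0.028]]
```

View pics/cr1.png

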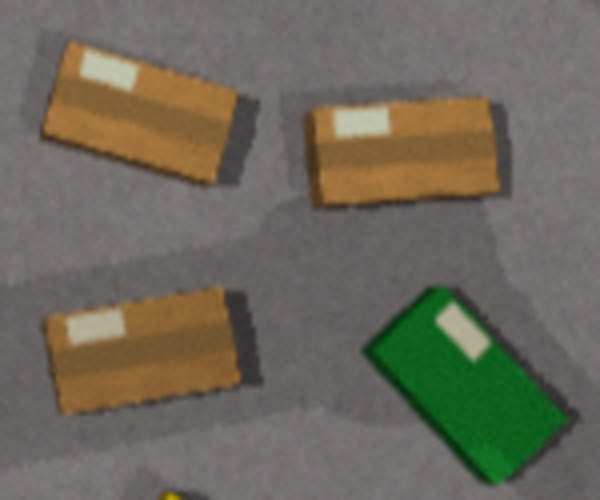

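View pics/cr2.png

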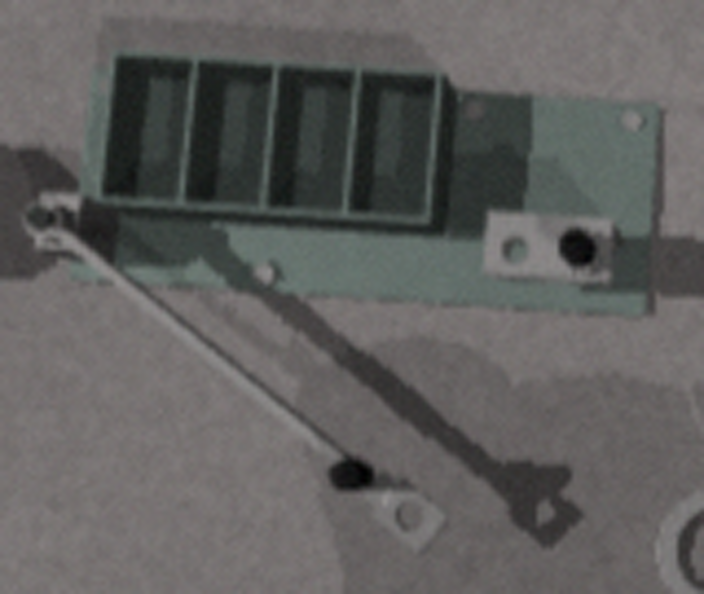

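The crops confirm three brown cartons with white labels and a separate green look-alike. In the rack crop the fork hole is at (514,250), the pin at (577,247) and the knob at (350,474). Next I fit the rack and carton poses.

```bash
cat > fit.py <<'E'
from h import *
from scipy.optimize import least_squares
import itertools
def rackfit(c):
    q=lambda u,v:(150+u/4.4-.4,140+v/4.4-.4)
    pts=[((42,89.5,62),q(113,54)),((42,-89.5,62),q(446,70)),((-42,-89.5,62),q(436,226)),((-42,89.5,62),q(98,202)),((-56,-140,89),q(514,250)),((-56,-174,121),q(577,243)),((42,0,62),q(278,62))]
    P=np.array([p for p,_ in pts])/1000.;U=np.array([u for _,u in pts])
    T=lambda s,P:R.from_euler('z',s[2]).apply(P)+[s[0],s[1],0]
    s=least_squares(lambda s:(w2px(c,T(s,P))-U).ravel(),[.6,.25,0],loss='soft_l1').x
    return s,(w2px(c,T(s,P))-U)
def cartons(c):
    """silhouette fit of brown boxes: (x,y,yaw)"""
    im=c["image"];hsv=cv2.cvtColor(im,cv2.COLOR_BGR2HSV)
    m=cv2.inRange(hsv,(4,70,30),(24,255,255));l8=cv2.inRange(hsv,(0,0,150),(40,90,255));m|=l8
    m=cv2.morphologyEx(m,cv2.MORPH_OPEN,np.ones((3,3)));out=[]
    n,l,s,ce=cv2.connectedComponentsWithStats(m)
    B=np.array(list(itertools.product([-.03,.03],[-.055,.055],[0,.028])))
    for i in range(1,n):
        if not(700<s[i,4]<1800 and 150<ce[i][1]<330 and 200<ce[i][0]<560):continue
        cs,_=cv2.findContours((l==i).astype(np.uint8),0,2);cn=max(cs,key=cv2.contourArea).reshape(-1,2).astype(float)
        w=px2w(c,ce[i],.02)[0];r=cv2.minAreaRect(cn.astype(np.float32));b=px2w(c,cv2.boxPoints(r),.028)[:,:2]
        e=max([b[1]-b[0],b[2]-b[1]],key=np.linalg.norm);e=e*np.sign(e[1]);yaw=np.arctan2(-e[0],e[1])
        def res(p):
            h=cv2.convexHull(w2px(c,R.from_euler('z',p[2]).apply(B)+[p[0],p[1],0]).astype(np.float32))
            return [abs(cv2.pointPolygonTest(h,tuple(map(float,k)),True)-.5) for k in cn]
        f=least_squares(res,[w[0],w[1],yaw],diff_step=1e-3,loss='soft_l1')
        out.append(f.x);print("carton",np.round(f.x,4),"px",ce[i].round(),"res",round(np.sqrt(np.mean(np.square(res(f.x)))),2))
    return out
E
python3 - <<'E'
from fit import *
c=cam("top");s,r=rackfit(c);print("rack",s.round(4));print(r.round(2).tolist())
cartons(c)
k=px2w(c,[150+350/4.4,140+470/4.4],.121);print("knob",k)
E
```

```text
rack [ 0.5997  0.2666 -0.0355]
[[0.06, -0.57], [-0.41, 0.25], [-0.95, -0.38], [-0.18, 0.62], [0.93, -0.19], [0.27, 0.42], [0.2, -0.16]]
carton [ 0.6006 -0.1391 -0.266 ] px [379. 178.] res 0.39
carton [ 0.5801 -0.303   0.0861] px [445. 188.] res 0.46
carton [ 0.4531 -0.1409  0.1874] px [380. 237.] res 0.51
knob [[0.42199877 0.20240304 0.121     ]]
```

Request:
step_arm:
  moves:
    - [0,50,10,20,0,0,0]
    - [0,100,30,40,0,0,0]
    - [0,150,60,60,0,0,0.1]
    - [0,200,100,60,0,0,0.2]
    - [0,250,140,60,0,0,0.35]
    - [0,290,180,60,0,0,0.5]
    - [0,320,220,60,0,0,0.65]
    - [0,350,260,60,0,0,0.8]
    - [0,380,300,60,0,0,0.95]
    - [0,400,340,60,0,0,1.1]

```text
clock: 1.2
position: [0.5425, -0.3022, 0.2911]
ee_rot: [0.771, 0.636, 0.0, 0.0]
ft_force: [0.1, -0.1, 0.3]
grip_width: 1.0
grasp_force: 0.0
```

```bash
cat >> h.py <<'E'
def tool(yaw,phi):
    """closing axis y along azimuth yaw, tool down, then tilted phi about that axis (phi<0: points to -y')"""
    Rz=R.from_euler('z',yaw)
    base=Rz*R.from_matrix(np.array([[0,1,0],[1,0,0],[0,0,-1.]]).T)
    ex=Rz.apply([1,0,0])
    return R.from_rotvec(ex*phi)*base
def delta(p,Rt,p0=None,R0=None):
    o=manip.get_obs()
    p0=o["position"] if p0 is None else p0; R0=R.from_quat(o["ee_rot"]) if R0 is None else R0
    d=(np.array(p)-p0)*1000; r=(Rt*R0.inv()).as_rotvec()
    print("shift",d.round(1).tolist(),"turn",r.round(3).tolist(),"norm",round(np.linalg.norm(d)),round(np.linalg.norm(r),2))
def pick(cx,cy,yaw,back=.12,yl=.018,z=.006,phi=-np.pi/4):
    Rz=R.from_euler('z',yaw); t=np.array([cx,cy,z])+Rz.apply([0,yl,0])
    Rt=tool(yaw,phi); d=Rt.apply([0,0,1]); print("target",t.round(4),"approach",(t-back*d).round(4),"d*back mm",(d*back*1000).round(1)); return t,t-back*d,Rt
E
python3 - <<'E'
from h import *
st()
t,a,Rt=pick(.6006,-.1391,-.266)
delta(a,Rt)
E
```

```text
{'clock': 1.2, 'position': [0.543, -0.302, 0.291], 'ee_rot': [0.771, 0.636, 0.0, 0.0], 'joint_pos': [0.774, 0.334, -0.445, 1.359, 0.142, 1.48, 0.146], 'ft_force': [0.068, -0.061, 0.268], 'grip_width': 1.0, 'grasp_force': 0.0}
target [ 0.6053 -0.1217  0.006 ] approach [ 0.6276 -0.0399  0.0909] d*back mm [-22.3 -81.9 -84.9]
shift [85.1, 262.3, -200.2] turn [-0.765, 0.178, -0.071] norm 341 0.79
```

Request:
step_arm:
  moves:
    - [0,85,262,-60,-0.765,0.178,-0.071]
    - [0,85,262,-60,-0.765,0.178,-0.071]
    - [0,85,262,-60,-0.765,0.178,-0.071]
    - [0,85,262,-60,-0.765,0.178,-0.071]
    - [0,85,262,-60,-0.765,0.178,-0.071]
    - [0,85,262,-60,-0.765,0.178,-0.071]
    - [0,85,262,-60,-0.765,0.178,-0.071]
    - [0,85,262,-60,-0.765,0.178,-0.071]
    - [0,85,262,-60,-0.765,0.178,-0.071]
    - [0,85,262,-60,-0.765,0.178,-0.071]

```text
clock: 2.2
position: [0.6264, -0.0439, 0.2325]
ee_rot: [0.737, 0.557, -0.303, 0.233]
ft_force: [0.2, 0.1, -0.1]
grip_width: 0.998
grasp_force: 0.0
```

Run:
```python
from h import *
st()
t,a,Rt=pick(.6006,-.1391,-.266)
delta(a,Rt)
```

```text
{'clock': 2.2, 'position': [0.626, -0.044, 0.232], 'ee_rot': [0.737, 0.557, -0.303, 0.233], 'joint_pos': [-0.035, 0.637, -0.461, 1.281, 0.839, 1.844, -0.774], 'ft_force': [0.242, 0.091, -0.147], 'grip_width': 0.998, 'grasp_force': 0.0}
target [ 0.6053 -0.1217  0.006 ] approach [ 0.6276 -0.0399  0.0909] d*back mm [-22.3 -81.9 -84.9]
shift [1.2, 4.0, -141.6] turn [0.001, 0.006, 0.007] norm 142 0.01
```

Request:
step_arm:
  moves:
    - [0,1,2,-50,0,0,0]
    - [0,1,2,-90,0,0,0]
    - [0,1,2,-120,0,0,0]
    - [0,1,2,-141,0,0,0]
    - [0,1,2,-141,0,0,0]
    - [0,1,2,-141,0,0,0]

```text
clock: 2.8
position: [0.628, -0.0402, 0.0917]
ee_rot: [0.736, 0.558, -0.303, 0.233]
ft_force: [0.6, -0.3, 1.2]
grip_width: 0.997
grasp_force: 0.0
```

Run:
```python
from h import *
st()
t,a,Rt=pick(.6006,-.1391,-.266)
delta(t,Rt)
c=cam("top")
from fit import cartons
cartons(c)
```

```text
{'clock': 2.8, 'position': [0.628, -0.04, 0.092], 'ee_rot': [0.736, 0.558, -0.303, 0.233], 'joint_pos': [-0.043, 0.78, -0.446, 1.371, 0.864, 1.68, -0.926], 'ft_force': [0.616, -0.302, 1.189], 'grip_width': 0.997, 'grasp_force': 0.0}
target [ 0.6053 -0.1217  0.006 ] approach [ 0.6276 -0.0399  0.0909] d*back mm [-22.3 -81.9 -84.9]
shift [-22.7, -81.5, -85.7] turn [0.001, 0.005, 0.005] norm 120 0.01
carton [ 0.6437  0.2131 -1.5128] px [243. 165.] res 20.93
carton [ 0.5994 -0.1387 -0.2334] px [380. 179.] res 2.43
carton [ 0.5801 -0.3031  0.09  ] px [445. 188.] res 0.44
carton [ 0.4531 -0.141   0.1869] px [380. 237.] res 0.52
```

Unmoved (only partly occluded by the arm). Descend along the tool axis and grip.

Request:
step_arm:
  moves:
    - [0,-7,-25,-26,0,0,0]
    - [0,-13,-46,-48,0,0,0]
    - [0,-18,-64,-67,0,0,0]
    - [0,-22,-77,-81,0,0,0]
    - [0,-23,-81,-86,0,0,0]
    - [0,-23,-81,-86,0,0,0]

```text
clock: 3.45
position: [0.6047, -0.1209, 0.0048]
ee_rot: [0.736, 0.558, -0.303, 0.233]
ft_force: [0.2, 0.5, 0.3]
grip_width: 1.001
grasp_force: 0.0
```

Request:
step_arm:
  grip_force: 70
  moves:
    - [1,0,0,0,0,0,0]
    - [1,0,0,0,0,0,0]
    - [1,0,0,0,0,0,0]
    - [1,0,0,0,0,0,0]
    - [1,0,0,0,0,0,0]
    - [1,0,0,0,0,0,0]
    - [1,0,0,0,0,0,0]
    - [1,0,0,0,0,0,0]

```text
clock: 4.25
position: [0.6056, -0.1191, 0.0055]
ee_rot: [0.736, 0.559, -0.302, 0.234]
ft_force: [-0.1, 4.2, 5.3]
grip_width: 0.691
grasp_force: 75.9
```

Run:
```python
from h import *
st()
c=cam("scene")
cv2.imwrite("pics/s1.png",cv2.resize(c["image"][120:320,150:450],None,fx=2.6,fy=2.6,interpolation=cv2.INTER_CUBIC))
```

```text
{'clock': 4.25, 'position': [0.606, -0.119, 0.005], 'ee_rot': [0.736, 0.559, -0.302, 0.234], 'joint_pos': [0.052, 0.819, -0.405, 1.514, 0.929, 1.494, -0.97], 'ft_force': [-0.074, 4.203, 5.309], 'grip_width': 0.691, 'grasp_force': 75.908}
```

View pics/s1.png

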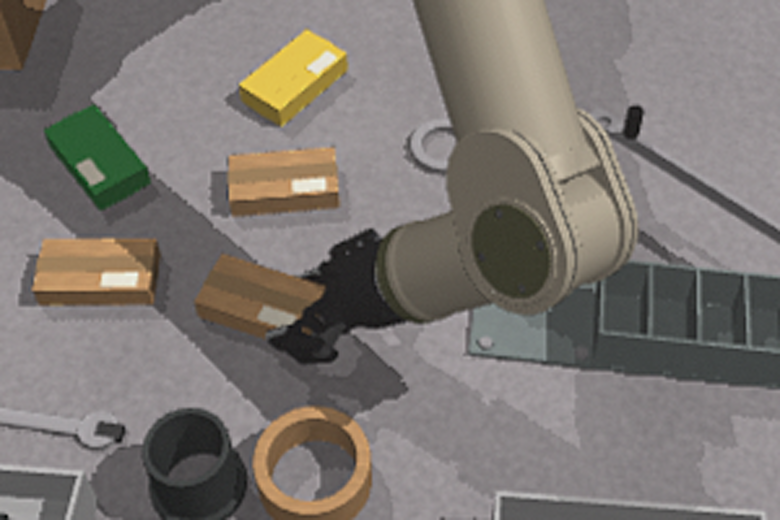

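The carton at crop (265,290) is held at about 59 mm opening. I'll lift it and compute the placing.

```bash
cat >> h.py <<'E'
import json
RACK=np.array([.5997,.2666]);RY=-.0355
def save(cx,cy,yaw):
    o=manip.get_obs();Rc=R.from_euler('z',yaw);Rt=R.from_quat(o["ee_rot"])
    json.dump([Rc.inv().apply(o["position"]-np.array([cx,cy,.014])).tolist(),(Rc.inv()*Rt).as_quat().tolist()],open("g.json","w"))
def place(y,z,x=0):
    p,q=json.load(open("g.json"));Rc=R.from_euler('z',RY)*R.from_euler('x',np.pi/2)
    c=np.r_[RACK,0]+R.from_euler('z',RY).apply([x,y,z])
    t=c+Rc.apply(p);Rt=Rc*R.from_quat(q);print("place tcp",t.round(4));delta(t,Rt);return t,Rt
E
python3 - <<'E'
from h import *
save(.6006,-.1391,-.266)
print(open("g.json").read())
place(.066,.2)
E
```

```text
[[-0.0004209233459794651, 0.020683026893096635, -0.008518102315258184], [0.6551453450366118, 0.6518781085358111, -0.2684192889682832, 0.27164424123914976]]
place tcp [0.6019 0.3411 0.2207]
shift [-3.7, 460.1, 215.2] turn [1.556, -0.236, 0.181] norm 508 1.58
```

Request:
step_arm:
  moves:
    - [1,0,0,25,0,0,0]
    - [1,0,0,60,0,0,0]
    - [1,0,0,100,0,0,0]
    - [1,0,0,140,0,0,0]
    - [1,0,0,170,0,0,0]
    - [1,0,0,185,0,0,0]

```text
clock: 4.9
position: [0.6055, -0.1199, 0.1925]
ee_rot: [0.736, 0.559, -0.302, 0.234]
ft_force: [0.8, 0.0, -1.1]
grip_width: 0.69
grasp_force: 75.3
```

Run:
```python
from h import *
st();place(.066,.2)
```

```text
{'clock': 4.9, 'position': [0.605, -0.12, 0.192], 'ee_rot': [0.736, 0.559, -0.302, 0.234], 'joint_pos': [0.078, 0.587, -0.445, 1.442, 0.856, 1.696, -0.763], 'ft_force': [0.833, 0.031, -1.088], 'grip_width': 0.69, 'grasp_force': 75.285}
place tcp [0.6019 0.3411 0.2207]
shift [-3.5, 461.0, 28.2] turn [1.556, -0.235, 0.183] norm 462 1.58
```

Request:
step_arm:
  moves:
    - [1,0,40,28,0.14,-0.02,0.02]
    - [1,0,80,28,0.28,-0.04,0.03]
    - [1,0,120,28,0.42,-0.06,0.05]
    - [1,0,160,28,0.56,-0.08,0.07]
    - [1,0,200,28,0.7,-0.11,0.08]
    - [1,-1,240,28,0.84,-0.13,0.1]
    - [1,-1,280,28,0.98,-0.15,0.11]
    - [1,-2,320,28,1.12,-0.17,0.13]
    - [1,-2,360,28,1.26,-0.19,0.15]
    - [1,-3,400,28,1.4,-0.21,0.17]

```text
clock: 5.9
position: [0.6016, 0.2804, 0.2175]
ee_rot: [0.692, 0.652, 0.22, -0.22]
ft_force: [0.5, -0.4, -2.8]
grip_width: 0.696
grasp_force: 75.7
```

Run:
```python
from h import *
st();place(.066,.15)
```

```text
{'clock': 5.9, 'position': [0.602, 0.28, 0.217], 'ee_rot': [0.692, 0.652, 0.22, -0.22], 'joint_pos': [0.51, 0.499, -0.936, 1.593, -0.23, 1.015, -0.274], 'ft_force': [0.482, -0.369, -2.841], 'grip_width': 0.696, 'grasp_force': 75.658}
place tcp [0.6019 0.3411 0.1707]
shift [0.3, 60.7, -46.8] turn [0.154, -0.021, 0.011] norm 77 0.16
```

Request:
step_arm:
  moves:
    - [1,0,30,0,0.08,-0.01,0.005]
    - [1,0,60,-20,0.154,-0.021,0.011]
    - [1,0,60,-46,0.154,-0.021,0.011]
    - [1,0,60,-46,0.154,-0.021,0.011]
    - [1,0,60,-46,0.154,-0.021,0.011]

```text
clock: 6.4
position: [0.6014, 0.3392, 0.1713]
ee_rot: [0.667, 0.639, 0.274, -0.266]
ft_force: [0.7, 0.4, -1.0]
grip_width: 0.69
grasp_force: 75.7
```

Run:
```python
from h import *
st();place(.066,.15)
c=cam("scene");d=cam("top")
a=cv2.resize(c["image"][130:280,300:500],(600,450),interpolation=cv2.INTER_CUBIC)
b=cv2.resize(d["image"][130:280,130:190+140],(600,450),interpolation=cv2.INTER_CUBIC)
cv2.imwrite("pics/s2.png",cv2.resize(np.vstack([a,b]),(400,600)))
```

```text
{'clock': 6.4, 'position': [0.601, 0.339, 0.171], 'ee_rot': [0.667, 0.639, 0.274, -0.266], 'joint_pos': [0.503, 0.628, -0.983, 1.661, -0.299, 0.825, -0.169], 'ft_force': [0.703, 0.418, -1.009], 'grip_width': 0.69, 'grasp_force': 75.67}
place tcp [0.6019 0.3411 0.1707]
shift [0.5, 1.9, -0.6] turn [0.004, -0.003, -0.001] norm 2 0.0
```

View pics/s2.png

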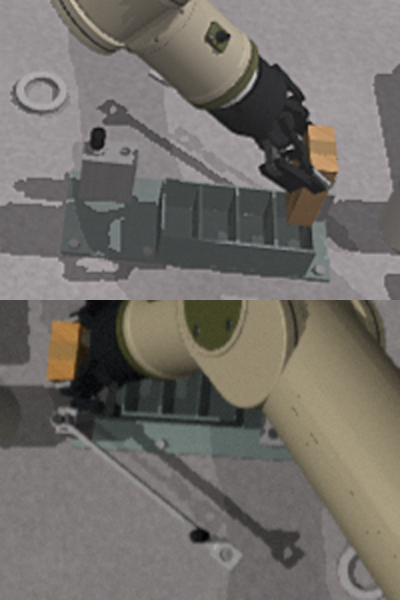

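```bash
cat >> fit.py <<'E'
def held(c,x0=130,x1=330,y0=120,y1=290):
    """fit held carton x,y (rack yaw, upright tilt a) from top view; centre height known from tcp"""
    p,q=json.load(open("g.json"));o=manip.get_obs();Rt=R.from_quat(o["ee_rot"]);Rc=Rt*R.from_quat(q).inv();ce=o["position"]-Rc.apply(p)
    hsv=cv2.cvtColor(c["image"],cv2.COLOR_BGR2HSV);m=cv2.inRange(hsv,(4,70,30),(24,255,255))|cv2.inRange(hsv,(0,0,150),(40,90,255))
    k=np.zeros_like(m);k[y0:y1,x0:x1]=m[y0:y1,x0:x1];n,l,s,_=cv2.connectedComponentsWithStats(k);i=1+np.argmax(s[1:,4]);print("blob",s[i])
    B=np.array(list(itertools.product([-.03,.03],[-.055,.055],[-.014,.014])))
    h=cv2.convexHull(w2px(c,Rc.apply(B)+ce).astype(np.float32)).reshape(-1,2);print("pred hull",h.round(0).tolist());print("pred rack",R.from_euler('z',-RY).apply(ce-np.r_[RACK,0]).round(4))
E
python3 - <<'E'
from fit import *
c=cam("top");held(c)
c=cam("scene");held(c,380,520,140,280)
E
```

```text
blob [ 262  120   68  141 2228]
pred hull [[187.0, 154.0], [184.0, 179.0], [172.0, 179.0], [152.0, 169.0], [155.0, 140.0], [169.0, 141.0]]
pred rack [0.0005 0.0642 0.1523]
blob [388 140  38  29 392]
pred hull [[470.0, 214.0], [456.0, 243.0], [444.0, 241.0], [443.0, 220.0], [454.0, 191.0], [468.0, 192.0]]
pred rack [0.0004 0.0641 0.1522]
```

Request:
step_arm:
  moves:
    - [1,0,3,-10,0,0,0]
    - [1,0,3,-25,0,0,0]
    - [1,0,3,-40,0,0,0]
    - [1,0,3,-50,0,0,0]
    - [1,0,3,-58,0,0,0]
    - [1,0,3,-64,0,0,0]
    - [1,0,3,-64,0,0,0]

```text
clock: 7.3
position: [0.6012, 0.3422, 0.1064]
ee_rot: [0.667, 0.64, 0.274, -0.266]
ft_force: [0.1, -0.6, -1.6]
grip_width: 0.688
grasp_force: 75.7
```

Request:
step_arm:
  moves:
    - [1,0,0,-6,0,0,0]
    - [1,0,0,-12,0,0,0]
    - [1,0,0,-17,0,0,0]
    - [1,0,0,-21,0,0,0]
    - [1,0,0,-24,0,0,0]
    - [1,0,0,-24,0,0,0]

```text
clock: 7.9
position: [0.6016, 0.3427, 0.0837]
ee_rot: [0.667, 0.64, 0.274, -0.266]
ft_force: [0.0, 0.7, 0.6]
grip_width: 0.689
grasp_force: 75.9
```

Run:
```python
from h import *
st();place(.066,.061)
```

```text
{'clock': 7.9, 'position': [0.602, 0.343, 0.084], 'ee_rot': [0.667, 0.64, 0.274, -0.266], 'joint_pos': [0.463, 0.753, -0.935, 1.707, -0.258, 0.693, -0.102], 'ft_force': [0.027, 0.687, 0.564], 'grip_width': 0.689, 'grasp_force': 75.904}
place tcp [0.6019 0.3411 0.0817]
shift [0.3, -1.6, -2.0] turn [0.003, -0.001, -0.001] norm 3 0.0
```

Request:
step_arm:
  moves:
    - [1,0,0,-3,0,0,0]
    - [1,0,0,-3,0,0,0]
    - [0.2,0,0,-3,0,0,0]
    - [0.2,0,0,-3,0,0,0]
    - [0.2,0,0,-3,0,0,0]
    - [0.2,0,0,-3,0,0,0]
    - [0.2,0,0,-3,0,0,0]

```text
clock: 8.6
position: [0.6014, 0.3422, 0.0801]
ee_rot: [0.667, 0.64, 0.274, -0.266]
ft_force: [0.3, 0.4, -0.1]
grip_width: 0.799
grasp_force: 0.0
```

Request:
step_arm:
  moves:
    - [0.2,0,-10,10,0,0,0]
    - [0.2,0,-30,30,0,0,0]
    - [0.2,0,-55,60,0,0,0]
    - [0.2,0,-85,100,0,0,0]
    - [0,0,-120,140,-0.15,0,0]
    - [0,0,-160,150,-0.3,0,0]
    - [0,0,-200,150,-0.45,0,0]
    - [0,0,-250,150,-0.6,0,0]
    - [0,0,-300,150,-0.75,0,0]
    - [0,0,-350,150,-0.9,0,0]

```text
clock: 9.6
position: [0.6017, -0.0103, 0.2327]
ee_rot: [0.717, 0.694, -0.033, 0.054]
ft_force: [0.2, -0.3, -1.2]
grip_width: 1.002
grasp_force: 0.0
```

Run:
```python
from fit import *
st();c=cam("top");d=cam("scene");cartons(c)
a=cv2.resize(d["image"][180:280,300:500],(600,300),interpolation=cv2.INTER_CUBIC)
b=cv2.resize(c["image"][140:270,130:330],(600,390),interpolation=cv2.INTER_CUBIC)[:300]
cv2.imwrite("pics/s3.png",np.vstack([a,b]))
```

```text
{'clock': 9.6, 'position': [0.602, -0.01, 0.233], 'ee_rot': [0.717, 0.694, -0.033, 0.054], 'joint_pos': [0.447, 0.347, -0.725, 1.522, 0.362, 1.373, -0.355], 'ft_force': [0.242, -0.311, -1.153], 'grip_width': 1.002, 'grasp_force': 0.0}
carton [ 0.5786 -0.303   0.1177] px [446. 188.] res 2.47
```

View pics/s3.png

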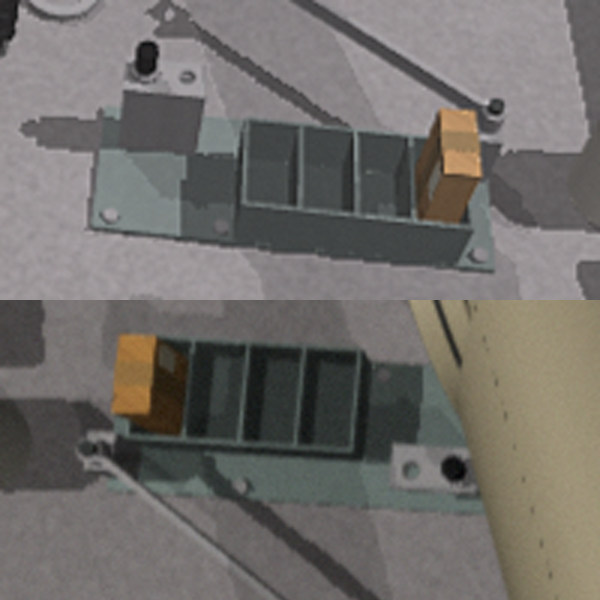

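Carton 1 stands upright in bay 1: scene crop (455,165), top crop (150,385). Next is the carton at (445,188).

Run:
```python
from h import *
t,a,Rt=pick(.5801,-.303,.087)
delta(a+[0,0,.08],Rt)
```

```text
target [ 0.5785 -0.2851  0.006 ] approach [ 0.5712 -0.2005  0.0909] d*back mm [  7.4 -84.5 -84.9]
shift [-30.1, -189.1, -60.5] turn [-0.662, 0.01, 0.103] norm 201 0.67
```

Request:
step_arm:
  moves:
    - [0,-10,-50,-10,-0.14,0,0.02]
    - [0,-15,-95,-30,-0.28,0,0.04]
    - [0,-20,-140,-45,-0.42,0,0.06]
    - [0,-30,-189,-60,-0.56,0,0.09]
    - [0,-30,-189,-60,-0.662,0.01,0.103]
    - [0,-30,-189,-60,-0.662,0.01,0.103]
    - [0,-30,-189,-60,-0.662,0.01,0.103]

```text
clock: 10.4
position: [0.5719, -0.1955, 0.1704]
ee_rot: [0.625, 0.683, -0.255, 0.278]
ft_force: [0.0, -0.5, 0.3]
grip_width: 0.998
grasp_force: 0.0
```

Run:
```python
from fit import *
st();cartons(cam("top"))
t,a,Rt=pick(.5801,-.303,.087)
delta(t,Rt)
```

```text
{'clock': 10.4, 'position': [0.572, -0.195, 0.17], 'ee_rot': [0.625, 0.683, -0.255, 0.278], 'joint_pos': [0.316, 0.378, -0.562, 1.805, 1.001, 1.344, -0.554], 'ft_force': [0.022, -0.5, 0.333], 'grip_width': 0.998, 'grasp_force': 0.0}
carton [ 0.5775 -0.303   0.1369] px [446. 188.] res 2.31
carton [ 0.4566 -0.1604  0.1742] px [384. 236.] res 2.7
target [ 0.5785 -0.2851  0.006 ] approach [ 0.5712 -0.2005  0.0909] d*back mm [  7.4 -84.5 -84.9]
shift [6.3, -89.1, -165.1] turn [-0.011, -0.001, -0.001] norm 188 0.01
```

Run:
```python
from fit import *
c=cam("top")["image"];a=cv2.imread("pics/top0.png")
d=cv2.absdiff(a,c).max(2)[165:215,410:480]
for r in d[::4]: print(''.join('#' if v>40 else '+' if v>20 else '.' for v in r))
```

```text
.............................++#+++######+............................
...........................+###+#++#+#+##+............................
........................++###+#++#+#++#+###++.........................
.............+++#########################.............................
...........++###############################..........................
.....+++++#++##############+####+##########+#++.......................
####+++##++++++##+#####+#+########+#######+#####+.....................
#+##+#+##++++++##################################.....................
###########+#++#############################+#####+...................
########++++++..........................+.+.+++.+++.+.++++............
##+##+++++++++++++++++++++++++++++++++++++++++++++++++++++##++........
#..+++++++++++.++.++++++.+++++++.++++++++..+++++.++++++++++#####+.....
+++++.++.+++++++++++++++.++++.++++++++++++++++++++++.+++++.++###++++..
```

The carton's right edge is unchanged, so the differences come from the arm and its shadow. Descending.

Request:
step_arm:
  moves:
    - [0,0,-2,-40,0,0,0]
    - [0,0,-5,-79,0,0,0]
    - [0,2,-30,-105,0,0,0]
    - [0,4,-55,-131,0,0,0]
    - [0,5,-72,-148,-0.01,0,0]
    - [0,6,-83,-160,-0.01,0,0]
    - [0,6,-88,-165,-0.01,0,0]
    - [0,6,-88,-165,-0.01,0,0]

```text
clock: 11.3
position: [0.5776, -0.2851, 0.0055]
ee_rot: [0.624, 0.681, -0.26, 0.282]
ft_force: [0.8, 0.4, 0.0]
grip_width: 0.998
grasp_force: 0.0
```

Request:
step_arm:
  grip_force: 70
  moves:
    - [1,0,0,0,0,0,0]
    - [1,0,0,0,0,0,0]
    - [1,0,0,0,0,0,0]
    - [1,0,0,0,0,0,0]
    - [1,0,0,0,0,0,0]
    - [1,0,0,0,0,0,0]
    - [1,0,0,0,0,0,0]

```text
clock: 12.0
position: [0.5786, -0.2835, 0.0066]
ee_rot: [0.623, 0.682, -0.259, 0.283]
ft_force: [-1.6, 3.0, 6.8]
grip_width: 0.689
grasp_force: 75.8
```

Run:
```python
from h import *
st();save(.5801,-.303,.087)
```

```text
{'clock': 12.0, 'position': [0.579, -0.284, 0.007], 'ee_rot': [0.623, 0.682, -0.259, 0.283], 'joint_pos': [0.35, 0.637, -0.429, 1.855, 1.257, 1.126, -0.759], 'ft_force': [-1.642, 2.955, 6.803], 'grip_width': 0.689, 'grasp_force': 75.816}
```

Request:
step_arm:
  moves:
    - [1,0,0,25,0,0,0]
    - [1,0,0,60,0,0,0]
    - [1,0,0,100,0,0,0]
    - [1,0,0,140,0,0,0]
    - [1,0,0,170,0,0,0]
    - [1,0,0,200,0,0,0]

```text
clock: 12.6
position: [0.5776, -0.2838, 0.2072]
ee_rot: [0.623, 0.682, -0.259, 0.283]
ft_force: [1.0, 0.0, -2.2]
grip_width: 0.693
grasp_force: 75.5
```

Run:
```python
from h import *
st();place(.022,.19)
```

```text
{'clock': 12.6, 'position': [0.578, -0.284, 0.207], 'ee_rot': [0.623, 0.682, -0.259, 0.283], 'joint_pos': [0.428, 0.337, -0.512, 1.767, 1.017, 1.274, -0.392], 'ft_force': [1.019, 0.047, -2.213], 'grip_width': 0.693, 'grasp_force': 75.542}
place tcp [0.6009 0.296  0.2096]
shift [23.4, 579.8, 2.3] turn [1.571, 0.039, -0.097] norm 580 1.57
```

Request:
step_arm:
  moves:
    - [1,2,48,2,0.14,0,-0.01]
    - [1,4,96,2,0.28,0,-0.02]
    - [1,6,144,2,0.42,0.01,-0.03]
    - [1,8,192,2,0.56,0.01,-0.04]
    - [1,10,240,2,0.7,0.01,-0.05]
    - [1,12,288,2,0.84,0.02,-0.06]
    - [1,14,336,2,0.98,0.02,-0.07]
    - [1,16,384,2,1.12,0.03,-0.07]
    - [1,18,432,2,1.26,0.03,-0.08]
    - [1,20,480,2,1.4,0.03,-0.09]

```text
clock: 13.6
position: [0.5978, 0.1971, 0.2085]
ee_rot: [0.682, 0.665, 0.222, -0.207]
ft_force: [0.8, 1.2, -2.0]
grip_width: 0.69
grasp_force: 75.4
```

Run:
```python
from h import *
st();place(.022,.15)
```

```text
{'clock': 13.6, 'position': [0.598, 0.197, 0.209], 'ee_rot': [0.682, 0.665, 0.222, -0.207], 'joint_pos': [0.63, 0.462, -0.897, 1.633, -0.277, 1.07, -0.093], 'ft_force': [0.773, 1.228, -1.965], 'grip_width': 0.69, 'grasp_force': 75.398}
place tcp [0.6009 0.296  0.1696]
shift [3.2, 98.8, -38.9] turn [0.167, 0.005, -0.005] norm 106 0.17
```

Request:
step_arm:
  moves:
    - [1,2,45,0,0.09,0,0]
    - [1,3,80,0,0.167,0.005,-0.005]
    - [1,3,100,-15,0.167,0.005,-0.005]
    - [1,3,100,-39,0.167,0.005,-0.005]
    - [1,3,100,-39,0.167,0.005,-0.005]
    - [1,3,100,-39,0.167,0.005,-0.005]

```text
clock: 14.2
position: [0.6004, 0.2952, 0.1687]
ee_rot: [0.665, 0.643, 0.273, -0.263]
ft_force: [0.1, -0.7, -0.9]
grip_width: 0.689
grasp_force: 75.6
```

Run:
```python
from fit import *
st();place(.022,.063)
c=cam("scene");d=cam("top")
a=cv2.resize(c["image"][150:280,300:500],(600,390),interpolation=cv2.INTER_CUBIC)
b=cv2.resize(d["image"][140:200,130:330],(600,180),interpolation=cv2.INTER_CUBIC)
cv2.imwrite("pics/s4.png",np.vstack([a,b]))
held(d)
```

```text
{'clock': 14.2, 'position': [0.6, 0.295, 0.169], 'ee_rot': [0.665, 0.643, 0.273, -0.263], 'joint_pos': [0.554, 0.595, -0.941, 1.682, -0.36, 0.874, -0.066], 'ft_force': [0.142, -0.689, -0.876], 'grip_width': 0.689, 'grasp_force': 75.592}
place tcp [0.6009 0.296  0.0826]
shift [0.5, 0.8, -86.1] turn [0.004, -0.001, -0.001] norm 86 0.0
blob [ 291  148   39   82 1016]
pred hull [[206.0, 155.0], [203.0, 181.0], [191.0, 180.0], [174.0, 171.0], [177.0, 142.0], [191.0, 142.0]]
pred rack [0.0003 0.021  0.1502]
```

View pics/s4.png

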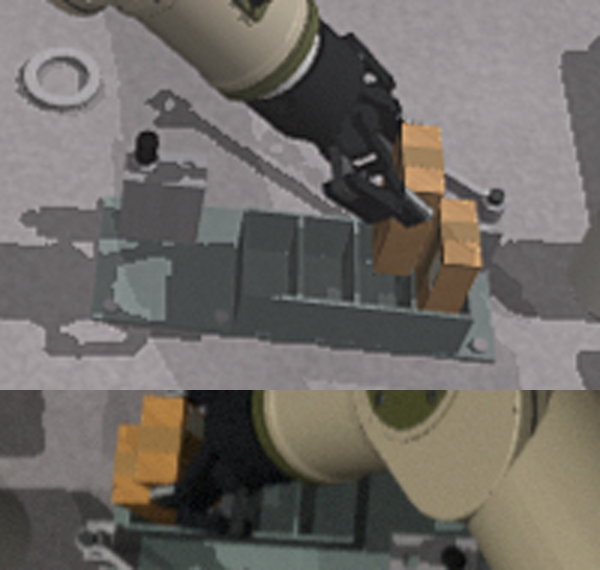

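Carton 2 hangs upright over bay 2: its top edges are at top px 177.7 and 192, against 177 and 191 predicted. Lowering.

Request:
step_arm:
  moves:
    - [1,0,0,-15,0,0,0]
    - [1,0,0,-32,0,0,0]
    - [1,0,0,-47,0,0,0]
    - [1,0,0,-57,0,0,0]
    - [1,0,0,-62,0,0,0]
    - [1,0,0,-62,0,0,0]

```text
clock: 14.9
position: [0.6001, 0.2953, 0.1054]
ee_rot: [0.665, 0.643, 0.273, -0.264]
ft_force: [0.4, -0.0, -1.4]
grip_width: 0.692
grasp_force: 75.6
```

Request:
step_arm:
  moves:
    - [1,0,0,-7,0,0,0]
    - [1,0,0,-13,0,0,0]
    - [1,0,0,-18,0,0,0]
    - [1,0,0,-22,0,0,0]
    - [1,0,0,-25,0,0,0]
    - [1,0,0,-26,0,0,0]

```text
clock: 15.5
position: [0.6009, 0.2964, 0.0823]
ee_rot: [0.664, 0.643, 0.275, -0.264]
ft_force: [-6.7, -6.8, 19.6]
grip_width: 0.687
grasp_force: 77.6
```

Request:
step_arm:
  moves:
    - [1,0,0,2,0,0,0]
    - [1,0,0,2,0,0,0]
    - [0.2,0,0,2,0,0,0]
    - [0.2,0,0,2,0,0,0]
    - [0.2,0,0,2,0,0,0]
    - [0.2,0,0,2,0,0,0]
    - [0.2,0,0,2,0,0,0]

```text
clock: 16.2
position: [0.6005, 0.2953, 0.0823]
ee_rot: [0.665, 0.643, 0.274, -0.263]
ft_force: [-0.2, -0.2, -0.5]
grip_width: 0.804
grasp_force: 0.0
```

Request:
step_arm:
  moves:
    - [0.2,0,-10,10,0,0,0]
    - [0.2,0,-30,30,0,0,0]
    - [0.2,0,-55,60,0,0,0]
    - [0.2,0,-85,100,0,0,0]
    - [0,0,-120,140,-0.15,0,0]
    - [0,0,-160,150,-0.3,0,0]
    - [0,-20,-200,150,-0.45,0,0]
    - [0,-40,-240,150,-0.6,0,0]
    - [0,-60,-280,150,-0.75,0,0]
    - [0,-70,-310,150,-0.9,0,0]

```text
clock: 17.2
position: [0.5296, -0.0181, 0.2345]
ee_rot: [0.714, 0.697, -0.035, 0.056]
ft_force: [-0.3, -0.6, -0.5]
grip_width: 0.999
grasp_force: 0.0
```

Run:
```python
from fit import *
st();c=cam("top");d=cam("scene");cartons(c)
a=cv2.resize(d["image"][180:280,300:500],(600,300),interpolation=cv2.INTER_CUBIC)
b=cv2.resize(c["image"][140:270,130:430],(600,260),interpolation=cv2.INTER_CUBIC)
cv2.imwrite("pics/s5.png",np.vstack([a,b]))
t,a,Rt=pick(.4531,-.141,.187)
delta(a+[0,0,.08],Rt)
```

```text
{'clock': 17.2, 'position': [0.53, -0.018, 0.235], 'ee_rot': [0.714, 0.697, -0.035, 0.056], 'joint_pos': [0.559, 0.173, -0.767, 1.701, 0.26, 1.323, -0.29], 'ft_force': [-0.267, -0.55, -0.547], 'grip_width': 0.999, 'grasp_force': 0.0}
carton [0.6627 0.0582 0.2521] px [302. 151.] res 2.37
carton [ 0.4542 -0.1409  0.1499] px [388. 236.] res 2.91
target [ 0.4498 -0.1233  0.006 ] approach [ 0.434  -0.0399  0.0909] d*back mm [ 15.8 -83.4 -84.9]
shift [-95.6, -25.1, -62.8] turn [-0.66, -0.027, 0.188] norm 117 0.69
```

View pics/s5.png

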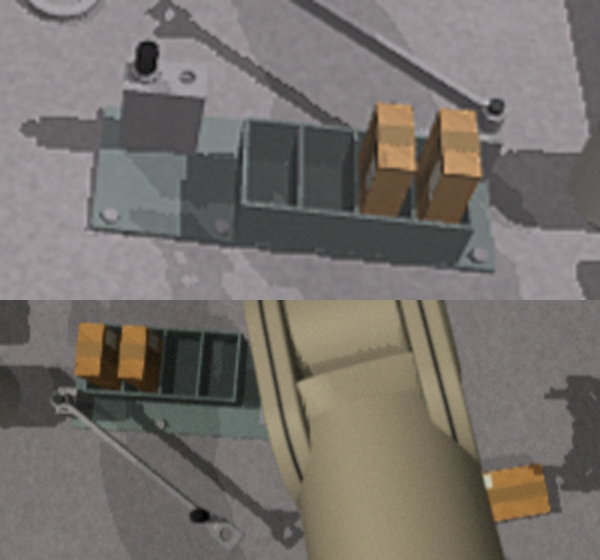

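Cartons 1 and 2 stand in bays 1 and 2. Carton 3's free right end is still where it was.

Request:
step_arm:
  moves:
    - [0,-20,-5,-5,-0.14,0,0.04]
    - [0,-40,-10,-20,-0.28,-0.01,0.08]
    - [0,-60,-15,-35,-0.42,-0.01,0.12]
    - [0,-80,-20,-50,-0.56,-0.02,0.16]
    - [0,-96,-25,-63,-0.66,-0.027,0.188]
    - [0,-96,-25,-63,-0.66,-0.027,0.188]
    - [0,-96,-25,-63,-0.66,-0.027,0.188]

```text
clock: 18.0
position: [0.4342, -0.0391, 0.1686]
ee_rot: [0.591, 0.712, -0.243, 0.29]
ft_force: [-0.1, -0.2, 0.7]
grip_width: 0.999
grasp_force: 0.0
```

Run:
```python
from fit import *
st();c=cam("top")
cartons(c)
c=c["image"];a=cv2.imread("pics/top0.png")
d=cv2.absdiff(a,c).max(2)[215:262,350:420]
for r in d[::4]: print(''.join('#' if v>40 else '+' if v>20 else '.' for v in r))
t,a,Rt=pick(.4531,-.141,.187)
delta(t,Rt)
```

```text
{'clock': 18.0, 'position': [0.434, -0.039, 0.169], 'ee_rot': [0.591, 0.712, -0.243, 0.29], 'joint_pos': [0.256, 0.179, -0.867, 2.077, 0.827, 1.442, -0.771], 'ft_force': [-0.13, -0.231, 0.714], 'grip_width': 0.999, 'grasp_force': 0.0}
carton [ 0.4521 -0.1413  0.2059] px [380. 238.] res 2.42
........................++++++++++++++++++++++++++++++++++++++++++++++
....++++++++++++++++++...+++++++#++##++........+++++++++++++++++++++++
+......................++##++#+++#+++..+++++++++#+++.+.+++++++++++++++
+..............+++..+++++++++++++..+++++++++++++++++++++.+++++++++++++
++.....+...++++#+++#+##++++++++++++.+++++++++++++++++++++.++++++++++++
++.....#+++++++++++++++++++++++++++++++++++++++++++++++.+.++++++++++++
+++.....++++++++++++++++++++++++++++++..++++++++++++++++++.+++++++++++
+++.....++.++++++++++++++++++++++++++++++++.++++++++++++++++++++++++++
+++.++####++++++++++++++++++++++++++++++++...+.+++...+++++++++++++++++
+.++++++++#+++++++++..............++.+++++++++++++++.+++++++++++++++++
+++++++++++++++..+++++++++++++++++.+++++++++++++++++++++++............
++++++++++++++++++++.++++++++.++++++++#++++##+++++###++++###+++.......
target [ 0.4498 -0.1233  0.006 ] approach [ 0.434  -0.0399  0.0909] d*back mm [ 15.8 -83.4 -84.9]
shift [14.8, -83.9, -163.4] turn [-0.009, -0.002, 0.005] norm 184 0.01
```

Unmoved (only shadow changes). Descend.

Request:
step_arm:
  moves:
    - [0,0,0,-40,0,0,0]
    - [0,0,0,-78,0,0,0]
    - [0,4,-25,-104,0,0,0]
    - [0,9,-50,-129,0,0,0]
    - [0,12,-67,-146,-0.01,0,0]
    - [0,14,-78,-158,-0.01,0,0]
    - [0,15,-83,-163,-0.01,0,0]
    - [0,15,-83,-163,-0.01,0,0]

```text
clock: 18.85
position: [0.4498, -0.1237, 0.0064]
ee_rot: [0.591, 0.709, -0.247, 0.295]
ft_force: [0.3, 0.8, 0.7]
grip_width: 0.994
grasp_force: 0.0
```

Request:
step_arm:
  grip_force: 70
  moves:
    - [1,0,0,0,0,0,0]
    - [1,0,0,0,0,0,0]
    - [1,0,0,0,0,0,0]
    - [1,0,0,0,0,0,0]
    - [1,0,0,0,0,0,0]
    - [1,0,0,0,0,0,0]
    - [1,0,0,0,0,0,0]

```text
clock: 19.55
position: [0.4502, -0.122, 0.0074]
ee_rot: [0.589, 0.71, -0.246, 0.296]
ft_force: [-2.2, 2.1, 4.9]
grip_width: 0.691
grasp_force: 75.6
```

Run:
```python
from h import *
st();save(.4531,-.141,.187)
```

```text
{'clock': 19.55, 'position': [0.45, -0.122, 0.007], 'ee_rot': [0.589, 0.71, -0.246, 0.296], 'joint_pos': [0.253, 0.5, -0.692, 2.187, 1.186, 1.249, -1.052], 'ft_force': [-2.199, 2.137, 4.915], 'grip_width': 0.691, 'grasp_force': 75.642}
```

Request:
step_arm:
  moves:
    - [1,0,0,25,0,0,0]
    - [1,0,0,60,0,0,0]
    - [1,0,0,100,0,0,0]
    - [1,0,0,140,0,0,0]
    - [1,0,0,170,0,0,0]
    - [1,0,0,210,0,0,0]

```text
clock: 20.15
position: [0.4488, -0.1219, 0.2172]
ee_rot: [0.589, 0.711, -0.246, 0.295]
ft_force: [-0.5, 0.9, -1.6]
grip_width: 0.688
grasp_force: 76.1
```

Run:
```python
from h import *
st();place(-.022,.2)
```

```text
{'clock': 20.15, 'position': [0.449, -0.122, 0.217], 'ee_rot': [0.589, 0.711, -0.246, 0.295], 'joint_pos': [0.413, 0.036, -0.801, 2.074, 0.82, 1.347, -0.523], 'ft_force': [-0.488, 0.92, -1.628], 'grip_width': 0.688, 'grasp_force': 76.102}
place tcp [0.5998 0.2512 0.2192]
shift [151.1, 373.2, 2.1] turn [1.568, 0.117, -0.177] norm 403 1.58
```

Request:
step_arm:
  moves:
    - [1,15,32,5,0.14,0.01,-0.02]
    - [1,30,64,10,0.28,0.02,-0.03]
    - [1,45,96,10,0.42,0.03,-0.05]
    - [1,60,128,10,0.56,0.04,-0.06]
    - [1,75,160,10,0.7,0.05,-0.08]
    - [1,90,192,10,0.84,0.06,-0.09]
    - [1,105,224,10,0.98,0.07,-0.11]
    - [1,120,256,10,1.12,0.08,-0.13]
    - [1,135,288,10,1.26,0.09,-0.14]
    - [1,150,320,10,1.4,0.1,-0.16]

```text
clock: 21.15
position: [0.6003, 0.1986, 0.2275]
ee_rot: [0.679, 0.669, 0.223, -0.206]
ft_force: [0.2, 0.6, -3.4]
grip_width: 0.687
grasp_force: 76.1
```

Run:
```python
from h import *
st();place(-.022,.15)
```

```text
{'clock': 21.15, 'position': [0.6, 0.199, 0.227], 'ee_rot': [0.679, 0.669, 0.223, -0.206], 'joint_pos': [0.599, 0.435, -0.859, 1.605, -0.307, 1.108, -0.082], 'ft_force': [0.16, 0.572, -3.431], 'grip_width': 0.687, 'grasp_force': 76.074}
place tcp [0.5998 0.2512 0.1692]
shift [-0.5, 52.7, -58.2] turn [0.164, 0.015, -0.013] norm 79 0.17
```

Request:
step_arm:
  moves:
    - [1,0,30,0,0.09,0.01,-0.01]
    - [1,0,52,-15,0.164,0.015,-0.013]
    - [1,0,53,-40,0.164,0.015,-0.013]
    - [1,0,53,-58,0.164,0.015,-0.013]
    - [1,0,53,-58,0.164,0.015,-0.013]
    - [1,0,53,-58,0.164,0.015,-0.013]

```text
clock: 21.75
position: [0.5998, 0.2504, 0.1691]
ee_rot: [0.666, 0.643, 0.271, -0.264]
ft_force: [-0.0, -0.0, -1.4]
grip_width: 0.691
grasp_force: 76.2
```

Run:
```python
from fit import *
st();place(-.022,.063)
c=cam("scene");d=cam("top")
a=cv2.resize(c["image"][150:280,300:500],(600,390),interpolation=cv2.INTER_CUBIC)
b=cv2.resize(d["image"][140:200,130:330],(600,180),interpolation=cv2.INTER_CUBIC)
cv2.imwrite("pics/s6.png",np.vstack([a,b]))
held(d)
```

```text
{'clock': 21.75, 'position': [0.6, 0.25, 0.169], 'ee_rot': [0.666, 0.643, 0.271, -0.264], 'joint_pos': [0.6, 0.568, -0.895, 1.688, -0.404, 0.937, 0.014], 'ft_force': [-0.003, -0.008, -1.432], 'grip_width': 0.691, 'grasp_force': 76.235}
place tcp [0.5998 0.2512 0.0822]
shift [0.1, 0.9, -86.9] turn [0.005, -0.001, -0.001] norm 87 0.01
blob [ 167  142   54   44 1506]
pred hull [[225.0, 156.0], [223.0, 182.0], [210.0, 181.0], [196.0, 172.0], [199.0, 143.0], [213.0, 144.0]]
pred rack [ 0.0004 -0.0229  0.1507]
```

View pics/s6.png

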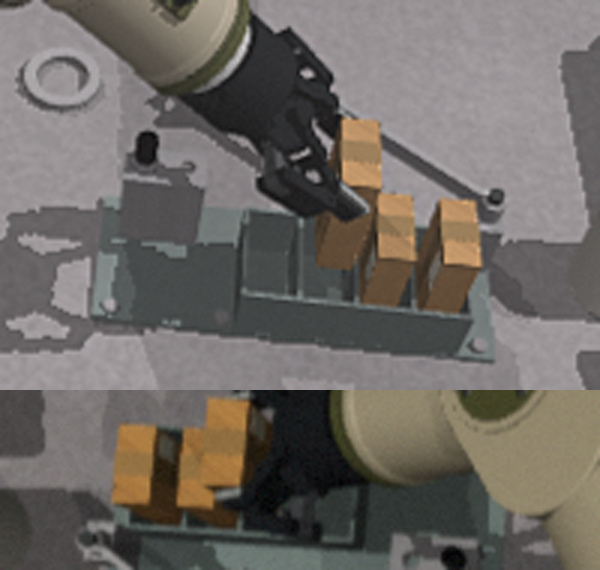

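Carton 3 is upright over bay 3, with its left edge at px 199 as predicted.

Request:
step_arm:
  moves:
    - [1,0,0,-15,0,0,0]
    - [1,0,0,-32,0,0,0]
    - [1,0,0,-47,0,0,0]
    - [1,0,0,-57,0,0,0]
    - [1,0,0,-64,0,0,0]
    - [1,0,0,-64,0,0,0]

```text
clock: 22.45
position: [0.599, 0.2503, 0.1031]
ee_rot: [0.666, 0.643, 0.27, -0.264]
ft_force: [-0.0, 0.2, -2.6]
grip_width: 0.691
grasp_force: 76.3
```

Request:
step_arm:
  moves:
    - [1,0,0,-7,0,0,0]
    - [1,0,0,-13,0,0,0]
    - [1,0,0,-18,0,0,0]
    - [1,0,0,-21,0,0,0]
    - [1,0,0,-22,0,0,0]

```text
clock: 22.95
position: [0.5994, 0.2503, 0.0821]
ee_rot: [0.666, 0.643, 0.271, -0.264]
ft_force: [-1.3, -1.1, 0.6]
grip_width: 0.689
grasp_force: 76.5
```

Request:
step_arm:
  moves:
    - [0.2,0,0,0,0,0,0]
    - [0.2,0,0,0,0,0,0]
    - [0.2,0,0,0,0,0,0]
    - [0.2,0,0,0,0,0,0]
    - [0.2,0,0,0,0,0,0]

```text
clock: 23.45
position: [0.5996, 0.2503, 0.0825]
ee_rot: [0.666, 0.643, 0.271, -0.264]
ft_force: [-0.1, -0.3, -0.1]
grip_width: 0.804
grasp_force: 0.0
```

Request:
step_arm:
  moves:
    - [0.2,0,-10,10,0,0,0]
    - [0.2,0,-30,30,0,0,0]
    - [0.2,0,-55,60,0,0,0]
    - [0.2,0,-85,100,0,0,0]
    - [0,-20,-110,140,-0.15,0,0]
    - [0,-50,-120,160,-0.3,0,0]
    - [0,-80,-120,170,-0.45,0,0]
    - [0,-110,-120,170,-0.6,0,0]
    - [0,-130,-120,170,-0.75,0,0]
    - [0,-150,-120,170,-0.785,0,0]

```text
clock: 24.45
position: [0.4482, 0.1328, 0.2542]
ee_rot: [0.715, 0.699, 0.003, 0.015]
ft_force: [0.3, 0.7, -0.2]
grip_width: 0.997
grasp_force: 0.0
```

Run:
```python
from fit import *
st();c=cam("top");d=cam("scene")
a=cv2.resize(d["image"][150:280,300:500],(600,390),interpolation=cv2.INTER_CUBIC)
b=cv2.resize(c["image"][140:200,130:330],(600,180),interpolation=cv2.INTER_CUBIC)
cv2.imwrite("pics/s7.png",np.vstack([a,b]))
hinge=np.r_[RACK,0]+R.from_euler('z',RY).apply([-.056,.106,0]);print(hinge)
k=np.array([.422,.2024]);v=k-hinge[:2];print("bar dir az",np.arctan2(v[1],v[0]),"shut",-np.pi/2+RY,"knob shut",np.r_[RACK,0]+R.from_euler('z',RY).apply([-.056,-.107,0]))
```

```text
{'clock': 24.45, 'position': [0.448, 0.133, 0.254], 'ee_rot': [0.715, 0.699, 0.003, 0.015], 'joint_pos': [0.548, -0.003, -0.932, 1.798, 0.023, 1.328, -0.41], 'ft_force': [0.28, 0.706, -0.199], 'grip_width': 0.997, 'grasp_force': 0.0}
[0.54749749 0.3745208  0.        ]
bar dir az -2.2008027193316924 shut -1.6062963267948966 knob shut [0.53993758 0.161655   0.        ]
```

View pics/s7.png

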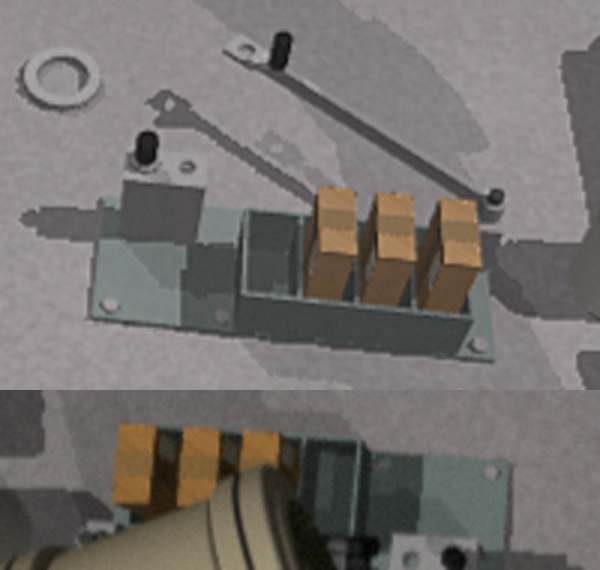

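All three cartons stand upright in bays 1–3 (scene crop tops at (335,205), (390,210), (458,215)). The knob is at scene crop (282,45), with the bar open about 0.59 rad. Next I go over the knob.

Run:
```python
from h import *
delta([.422,.2024,.16],tool(-.630,0))
```

```text
shift [-25.4, 70.2, -93.4] turn [0.02, 0.018, -0.608] norm 120 0.61
```

Request:
step_arm:
  moves:
    - [0,-10,30,0,0,0,-0.15]
    - [0,-20,60,-20,0.01,0.01,-0.3]
    - [0,-25,70,-60,0.02,0.018,-0.45]
    - [0,-25,70,-93,0.02,0.018,-0.608]
    - [0,-25,70,-93,0.02,0.018,-0.608]
    - [0,-25,70,-93,0.02,0.018,-0.608]

```text
clock: 25.15
position: [0.425, 0.1998, 0.1602]
ee_rot: [0.892, 0.452, 0.001, -0.002]
ft_force: [1.0, 0.3, 0.7]
grip_width: 0.998
grasp_force: 0.0
```

Run:
```python
from h import *
st();delta([.422,.2024,.094],tool(-.630,0))
o=manip.get_obs();c=cam("wrist","w1.png");print(c["K"],c["mount"])
# project expected knob top
M=np.array(c["mount"]);Rt=R.from_quat(o["ee_rot"])
pt=Rt.inv().apply(np.array([.422,.2024,.121])-o["position"]);pc=np.linalg.inv(M)@np.r_[pt,1];th=np.arctan2(np.hypot(*pc[:2]),pc[2]);K=c["K"]
print(K[0][2]+K[0][0]*th*pc[0]/np.hypot(*pc[:2]),K[1][2]+K[1][1]*th*pc[1]/np.hypot(*pc[:2]))
```

```text
{'clock': 25.15, 'position': [0.425, 0.2, 0.16], 'ee_rot': [0.892, 0.452, 0.001, -0.002], 'joint_pos': [0.411, 0.139, -0.991, 1.91, 0.123, 1.155, -1.257], 'ft_force': [1.021, 0.254, 0.656], 'grip_width': 0.998, 'grasp_force': 0.0}
shift [-3.0, 2.6, -66.2] turn [-0.004, 0.0, 0.002] norm 66 0.0
[[309.70691629   0.         315.35765969]
 [  0.         309.70691629 201.38911621]
 [  0.           0.           1.        ]] [[ 2.32019731e-04 -9.46595433e-01 -3.22423684e-01  8.16442641e-02]
 [ 9.99998532e-01 -3.27676329e-04  1.68162680e-03 -1.57566927e-03]
 [-1.69747086e-03 -3.22423601e-01  9.46593968e-01 -1.42577628e-01]
 [ 0.00000000e+00  0.00000000e+00  0.00000000e+00  1.00000000e+00]]
311.3071721404522 230.24754600232487
```

View pics/w1.png

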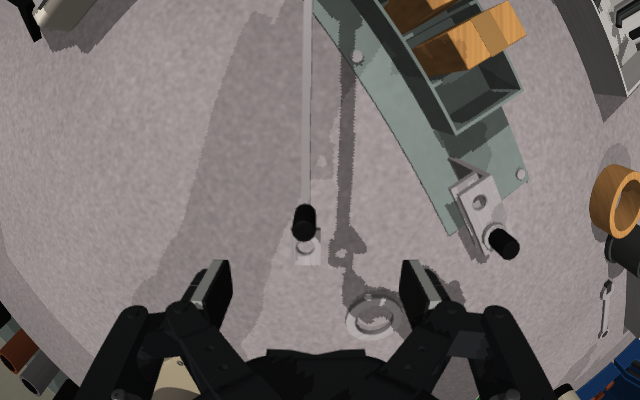

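The knob top is at about (304,228), against (311,230) predicted. It sits between the pads, about 4 mm off along the closing axis, which will self-centre. Descend and grip lightly.

Request:
step_arm:
  moves:
    - [0,-2,2,-20,0,0,0]
    - [0,-3,3,-40,0,0,0]
    - [0,-3,3,-56,0,0,0]
    - [0,-3,3,-66,0,0,0]
    - [0,-3,3,-66,0,0,0]

```text
clock: 25.7
position: [0.422, 0.2029, 0.0936]
ee_rot: [0.892, 0.452, 0.001, -0.001]
ft_force: [0.2, -0.1, -0.8]
grip_width: 0.996
grasp_force: 0.0
```

Request:
step_arm:
  grip_force: 25
  moves:
    - [0.5,0,0,0,0,0,0]
    - [0.5,0,0,0,0,0,0]
    - [0.7,0,0,0,0,0,0]
    - [1,0,0,0,0,0,0]
    - [1,0,0,0,0,0,0]
    - [1,0,0,0,0,0,0]
    - [1,0,0,0,0,0,0]
    - [1,0,0,0,0,0,0]

```text
clock: 26.5
position: [0.4216, 0.2033, 0.0935]
ee_rot: [0.892, 0.451, 0.001, -0.001]
ft_force: [-2.0, -0.9, 6.1]
grip_width: 0.175
grasp_force: 25.2
```

Run:
```python
from h import *
o=st();h=np.array([.5475,.3745]);v=o["position"][:2]-h;r=np.linalg.norm(v);a=np.arctan2(v[1],v[0]);print(r,a,"open",-np.pi/2+RY-a)
for f in np.linspace(0,1,11)[1:]:
    b=a+f*(-np.pi/2+RY-a+0.02);print((1000*(r*np.array([np.cos(b),np.sin(b)])-v)).round(1),round(b-a,3))
```

```text
{'clock': 26.5, 'position': [0.422, 0.203, 0.094], 'ee_rot': [0.892, 0.451, 0.001, -0.001], 'joint_pos': [0.35, 0.242, -0.968, 1.985, 0.231, 1.026, -1.359], 'ft_force': [-2.043, -0.857, 6.104], 'grip_width': 0.175, 'grasp_force': 25.175}
0.21248923520901522 -2.2049855028896816 open 0.598689176094785
[10.8 -7.5] 0.062
[ 22.1 -14.2] 0.124
[ 33.8 -20.3] 0.186
[ 45.8 -25.6] 0.247
[ 58.1 -30.2] 0.309
[ 70.7 -34. ] 0.371
[ 83.5 -37. ] 0.433
[ 96.4 -39.3] 0.495
[109.5 -40.7] 0.557
[122.6 -41.3] 0.619
```

Request:
step_arm:
  moves:
    - [1,11,-7,1,0,0,0.06]
    - [1,22,-14,1,0,0,0.12]
    - [1,34,-20,1,0,0,0.19]
    - [1,46,-26,1,0,0,0.25]
    - [1,58,-30,1,0,0,0.31]
    - [1,71,-34,1,0,0,0.37]
    - [1,84,-37,1,0,0,0.43]
    - [1,96,-39,1,0,0,0.5]
    - [1,105,-40,1,0,0,0.54]
    - [1,110,-41,1,0,0,0.56]

```text
clock: 27.5
position: [0.5317, 0.1626, 0.0938]
ee_rot: [0.733, 0.681, 0.001, -0.002]
ft_force: [-0.2, 3.4, -2.3]
grip_width: 0.178
grasp_force: 25.6
```

Request:
step_arm:
  moves:
    - [1,3,0,0,0,0,0.01]
    - [1,5,0,0,0,0,0.02]
    - [1,7,0,0,0,0,0.03]
    - [1,9,0,0,0,0,0.04]
    - [1,9,0,0,0,0,0.04]

```text
clock: 28.0
position: [0.539, 0.1621, 0.0937]
ee_rot: [0.719, 0.695, -0.001, -0.002]
ft_force: [-6.0, -0.2, -3.3]
grip_width: 0.172
grasp_force: 25.7
```

Run:
```python
from h import *
st()
```

```text
{'clock': 28.0, 'position': [0.539, 0.162, 0.094], 'ee_rot': [0.719, 0.695, -0.001, -0.002], 'joint_pos': [0.396, 0.494, -0.951, 1.744, 0.435, 1.136, -0.722], 'ft_force': [-6.031, -0.22, -3.329], 'grip_width': 0.172, 'grasp_force': 25.673}
```

Request:
step_arm:
  moves:
    - [1,2,0,0,0,0,0]
    - [1,3,0,0,0,0,0]
    - [1,3,0,0,0,0,0]

```text
clock: 28.3
position: [0.5392, 0.1621, 0.0936]
ee_rot: [0.719, 0.695, -0.003, -0.003]
ft_force: [-21.0, -3.5, 9.1]
grip_width: 0.18
grasp_force: 27.5
```

The bar is against its stop (knob at (.539,.162), −21 N). I'll relax, release, rise and go over the pin.

Request:
step_arm:
  moves:
    - [1,-3,0,0,0,0,0]
    - [1,-3,0,0,0,0,0]
    - [0.3,-3,0,0,0,0,0]
    - [0.3,-3,0,0,0,0,0]
    - [0.3,-3,0,0,0,0,0]
    - [0,-3,0,30,0,0,0]
    - [0,-3,0,75,0,0,0]
    - [0,-5,-30,75,0,0,0]
    - [0,-5,-67,75,0,0,0]
    - [0,-5,-67,75,0,0,0]

```text
clock: 29.3
position: [0.5398, 0.0894, 0.1694]
ee_rot: [0.722, 0.692, 0.0, -0.0]
ft_force: [-0.1, -0.1, 0.0]
grip_width: 0.999
grasp_force: 0.0
```

```bash
cat >> h.py <<'E'
def wproj(c,o,P):
    M=np.array(c["mount"]);K=np.array(c["K"]);pt=R.from_quat(o["ee_rot"]).inv().apply(np.array(P)-o["position"]);pc=np.linalg.inv(M)@np.r_[pt,1]
    r=np.hypot(pc[0],pc[1]);th=np.arctan2(r,pc[2]);return np.round([K[0,2]+K[0,0]*th*pc[0]/r,K[1,2]+K[1,1]*th*pc[1]/r],1)
E
python3 - <<'E'
from h import *
o=st();c=cam("wrist");cv2.imwrite("pics/w2.png",cv2.resize(c["image"][80:330,160:480],(768,600),interpolation=cv2.INTER_CUBIC))
for P in([.537,.095,.121],[.537,.095,.095],[.5382,.1289,.089],[.5392,.1621,.121]): print(P,wproj(c,o,P),((wproj(c,o,P)-[160,80])*2.4).round())
delta([.5372,.0949,.099],tool(RY,0))
E
```

```text
{'clock': 29.3, 'position': [0.54, 0.089, 0.169], 'ee_rot': [0.722, 0.692, 0.0, -0.0], 'joint_pos': [0.587, 0.365, -0.999, 1.711, 0.322, 1.243, -0.528], 'ft_force': [-0.13, -0.096, 0.014], 'grip_width': 0.999, 'grasp_force': 0.0}
[0.537, 0.095, 0.121] [313.6 218.6] [369. 333.]
[0.537, 0.095, 0.095] [313.8 205.5] [369. 301.]
[0.5382, 0.1289, 0.089] [313.4 159. ] [368. 190.]
[0.5392, 0.1621, 0.121] [312.5 116. ] [366.  86.]
shift [-2.2, 2.7, -70.5] turn [-0.002, -0.0, 0.004] norm 71 0.0
```

View pics/w2.png

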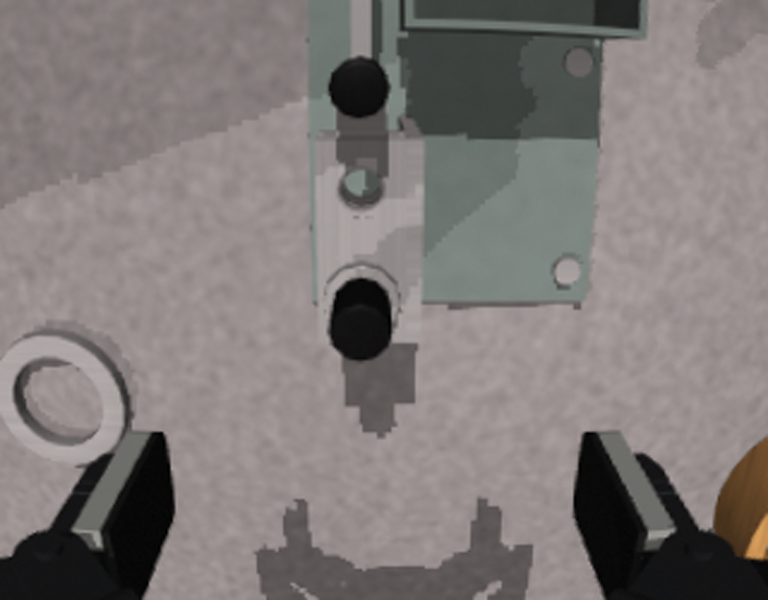

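The wrist view shows the pin top at (360,330), the fork hole at (361,187) and the knob at (359,87), all in line. The bar lug is in the fork. Descend and grip the pin.

Request:
step_arm:
  moves:
    - [0,-2,3,-25,0,0,0.004]
    - [0,-2,3,-50,0,0,0.004]
    - [0,-2,3,-64,0,0,0.004]
    - [0,-2,3,-70,0,0,0.004]
    - [0,-2,3,-70,0,0,0.004]

```text
clock: 29.85
position: [0.5364, 0.0988, 0.0991]
ee_rot: [0.718, 0.696, 0.001, -0.002]
ft_force: [-0.4, 0.4, 0.9]
grip_width: 0.999
grasp_force: 0.0
```

Request:
step_arm:
  grip_force: 35
  moves:
    - [0.5,0,0,0,0,0,0]
    - [0.5,0,0,0,0,0,0]
    - [0.7,0,0,0,0,0,0]
    - [1,0,0,0,0,0,0]
    - [1,0,0,0,0,0,0]
    - [1,0,0,0,0,0,0]
    - [1,0,0,0,0,0,0]
    - [1,0,0,0,0,0,0]

```text
clock: 30.65
position: [0.5367, 0.0983, 0.0996]
ee_rot: [0.718, 0.696, 0.001, -0.002]
ft_force: [-1.6, 0.0, 6.3]
grip_width: 0.191
grasp_force: 34.2
```

Run:
```python
from h import *
st();delta([.5372,.0949,.099],tool(RY,0))
```

```text
{'clock': 30.65, 'position': [0.537, 0.098, 0.1], 'ee_rot': [0.718, 0.696, 0.001, -0.002], 'joint_pos': [0.534, 0.443, -0.961, 1.787, 0.397, 1.121, -0.589], 'ft_force': [-1.571, 0.03, 6.346], 'grip_width': 0.191, 'grasp_force': 34.247}
shift [0.5, -3.4, -0.6] turn [-0.004, -0.001, -0.005] norm 3 0.01
```

Request:
step_arm:
  moves:
    - [1,0,0,6,0,0,0]
    - [1,0,0,15,0,0,0]
    - [1,0,0,30,0,0,0]
    - [1,0,0,45,0,0,0]
    - [1,0,0,55,0,0,0]
    - [1,0,0,55,0,0,0]
    - [1,0,0,55,0,0,0]

```text
clock: 31.35
position: [0.5365, 0.0981, 0.1543]
ee_rot: [0.718, 0.696, 0.001, -0.002]
ft_force: [-0.4, -0.2, -1.3]
grip_width: 0.195
grasp_force: 34.2
```

Run:
```python
from h import *
st()
```

```text
{'clock': 31.35, 'position': [0.537, 0.098, 0.154], 'ee_rot': [0.718, 0.696, 0.001, -0.002], 'joint_pos': [0.571, 0.38, -0.998, 1.732, 0.335, 1.215, -0.544], 'ft_force': [-0.439, -0.25, -1.331], 'grip_width': 0.195, 'grasp_force': 34.197}
```

Request:
step_arm:
  moves:
    - [1,0.5,15,0,0,0,0]
    - [1,1.2,30,0,0,0,0]
    - [1,1.2,34,0,0,0,0]
    - [1,1.2,34,0,0,0,0]
    - [1,1.2,34,0,0,0,0]

```text
clock: 31.85
position: [0.5376, 0.1315, 0.1539]
ee_rot: [0.718, 0.696, 0.0, -0.002]
ft_force: [0.6, -0.5, -1.8]
grip_width: 0.197
grasp_force: 34.2
```

Run:
```python
from h import *
o=st();c=cam("wrist");cv2.imwrite("pics/w3.png",cv2.resize(c["image"][80:330,160:480],(768,600),interpolation=cv2.INTER_CUBIC))
```

```text
{'clock': 31.85, 'position': [0.538, 0.132, 0.154], 'ee_rot': [0.718, 0.696, 0.0, -0.002], 'joint_pos': [0.501, 0.403, -0.998, 1.711, 0.353, 1.224, -0.613], 'ft_force': [0.617, -0.516, -1.787], 'grip_width': 0.197, 'grasp_force': 34.203}
```

View pics/w3.png

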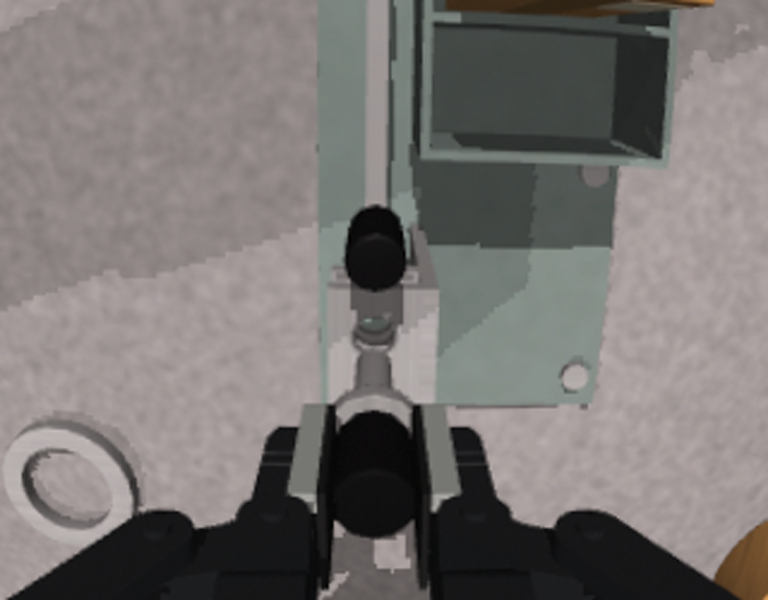

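Pin shank foot and the fork hole are both at column ~374 in the wrist view. Lowering carefully.

Request:
step_arm:
  moves:
    - [1,0,0.4,-6,0,0,0]
    - [1,0,0.4,-12,0,0,0]
    - [1,0,0.4,-17,0,0,0]
    - [1,0,0.4,-22,0,0,0]
    - [1,0,0.4,-25,0,0,0]
    - [1,0,0.4,-25,0,0,0]

```text
clock: 32.5
position: [0.5374, 0.1326, 0.1287]
ee_rot: [0.718, 0.696, 0.001, -0.002]
ft_force: [-0.5, 0.2, -1.0]
grip_width: 0.198
grasp_force: 34.2
```

Request:
step_arm:
  moves:
    - [1,0,0,-5,0,0,0]
    - [1,0,0,-10,0,0,0]
    - [1,0,0,-15,0,0,0]
    - [1,0,0,-20,0,0,0]
    - [1,0,0,-25,0,0,0]
    - [1,0,0,-28,0,0,0]
    - [1,0,0,-28,0,0,0]

```text
clock: 33.2
position: [0.5374, 0.1326, 0.1008]
ee_rot: [0.718, 0.696, 0.001, -0.002]
ft_force: [-0.7, -0.5, -1.9]
grip_width: 0.194
grasp_force: 34.2
```

Request:
step_arm:
  moves:
    - [1,0,0,-1,0,0,0]
    - [1,0,0,-1,0,0,0]
    - [0.4,0,0,-1,0,0,0]
    - [0.4,0,0,-1,0,0,0]
    - [0.4,0,0,-1,0,0,0]
    - [0.4,0,0,-1,0,0,0]

```text
clock: 33.8
position: [0.5378, 0.1327, 0.1004]
ee_rot: [0.718, 0.696, 0.001, -0.002]
ft_force: [-0.1, 0.6, 0.0]
grip_width: 0.603
grasp_force: 0.0
```

Request:
step_arm:
  moves:
    - [0.4,0,0,15,0,0,0]
    - [0.4,0,0,40,0,0,0]
    - [0.4,0,0,80,0,0,0]
    - [0.4,-30,-10,110,0,0,0]
    - [0.4,-60,-50,130,0,0,0]
    - [0.4,-80,-90,140,0,0,0]
    - [0.4,-90,-130,140,0,0,0]
    - [0.4,-100,-170,140,0,0,0]
    - [0.4,-100,-170,140,0,0,0]

```text
clock: 34.7
position: [0.4365, -0.0426, 0.2412]
ee_rot: [0.72, 0.694, 0.0, -0.001]
ft_force: [0.1, 0.5, -0.3]
grip_width: 0.596
grasp_force: 0.0
```

Run:
```python
from fit import *
st();c=cam("top");d=cam("scene")
a=cv2.resize(d["image"][170:280,300:500],(600,330),interpolation=cv2.INTER_CUBIC)
b=cv2.resize(c["image"][140:230,130:330],(600,270),interpolation=cv2.INTER_CUBIC)
cv2.imwrite("pics/s8.png",np.vstack([a,b]))
```

```text
{'clock': 34.7, 'position': [0.436, -0.043, 0.241], 'ee_rot': [0.72, 0.694, 0.0, -0.001], 'joint_pos': [1.014, -0.07, -0.958, 1.865, -0.06, 1.318, 0.034], 'ft_force': [0.084, 0.546, -0.295], 'grip_width': 0.596, 'grasp_force': 0.0}
```

View pics/s8.png

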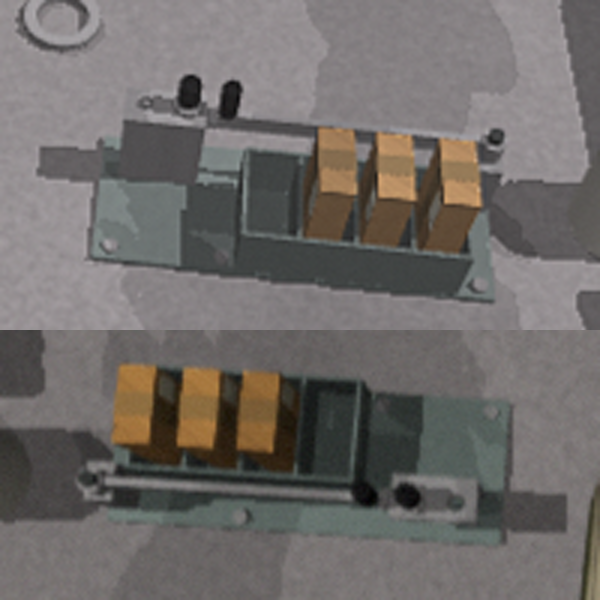

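The last view shows the bar shut, the pin seated in the fork hole (top crop (406,495)) with its parking hole empty at (455,500), and three upright cartons. Handing in.

```bash
python3 -c "
from workcell import manip
print(manip.hand_in())"
```

```text
the job is handed in; nothing more can be done
None
```

I handed the job in at about 35 s of the 210 s allowed, but the hand-in returned no verdict: the three cartons found on the bench stand upright in bays 1–3, the bar is shut against its stop, and the pin is down in the fork hole.

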